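# Clamp a jar in the banding cradle

## Robot

A 7-joint arm with a two-finger parallel gripper is mounted at the origin on a cart in front of the work surface, level with it; the furniture and walls round the work are solid. World frame = base frame: x ahead of the robot, y to its left, z up, the work surface at z = 0. Lengths are in m, angles in rad, forces in N, time in s.
With the tool pointing down it reaches from about 0.425 to 1.025 m from the base axis. Payload 3.6 kg.
Tool frame: the origin (TCP) lies on the centre line of the jaws, within the pads' length; the fingertips stand 19 mm ahead of it and the grasp point (between the pads) is the TCP; z points along the fingers, y is the direction in which the jaws open and shut (so a half turn about z gives the same grasp; the last joint's range is limited). The gripper opens to 85 mm and grips with 20 to 120 N. Pads are 22 mm wide; open, the fingers measure 114 mm over their backs; the gripper's body (76 mm by 85 mm) begins 54 mm behind the grasp point. The pads swing forward as they close: fully open they stand 13 mm farther back than shut.
Start: joints at [1.252, 0.591, 0.048, 1.609, -0.033, 0.943, -0.034], TCP at [0.162, -0.707, 0.217] pointing down, gripper open.
Joint ranges: [-2.69, 2.69], [-0.47, 2.24], [-1.27, 1.36], [0.19, 2.51], [-1.53, 4.68], [0.08, 2.07], [-3.09, 3.09]. Speed limits (rad/s): [2.57, 2.57, 3.14, 3.14, 3.14, 3.14, 3.14].

## Interface

Orientations are given as a unit quaternion [x, y, z, w].
In Python, from bench import manip gives the robot as it stands.
- The arm moves only by the tool play_rows, never from a script. Its argument "series" is a list of rows, each an object with "delta_pos": the shift along the tool's x, y, z normalised to -1 to 1, where 1 is 10 cm, a list of three; "turn": the turn about the tool's z normalised to -1 to 1, where 1 is 180 degrees. A call has 1 to 5 rows; each row shifts and turns the commanded pose from where the row before left it, along the tool's axes as they then stand; what a row does not reach is not made up. A row lasts 1/10 s, in which the tool goes at most 50 mm and 8.59 degrees, less where a joint would pass 70% of its speed; a pose out of reach is approached as far as the arm can. A call with a number of a shift or a turn outside -1 to 1 is refused whole. A call with a gripper value outside its range is refused whole. "claw" is the opening, from 0 (shut) to 1 (fully open), set as the call begins (left out, the last holds). The fingers move at their own pace and stop on an object; "force" is the grip in N (left out, the last holds). Time passes only in rows, so rows that do not move let the fingers close. It gives the time, the measured TCP pose, the force and the opening at its end, in the units of the state.
- manip.read_state(): the state, without advancing time (a new reading comes with each control period).
- manip.read_camera(name): name is "side" or "top"; returns a dict with "img" (480x640x3 uint8, red, green, blue), "vfov" (degrees; the focal length in pixels is half the picture's height over the tangent of half this angle, whatever the lens; pixels are square), "cx", "cy" (the principal point, pixels), "distortion" ([k1, k2, p1, p2, k3] as OpenCV has them; the pictures are not rectified), "camera_from_world" (4x4, takes a point from world to camera coordinates). Camera axes: x right, y up, looking along -z (the intrinsics and any distortion apply to the point x, -y, -z); pixel columns grow to the right and rows downward; lengths in m; the calibration is good to about 2 mm. A picture is of the moment at which its call begins. There is no depth.
- manip.hand_in(): hands the job in, once; it reports no verdict.
The state is a dict: "time_s": time; "joint_pos": joint angles; "dq": joint speeds; "joint_torque": joint torques, N m; "ee_pos": TCP position; "orientation": TCP orientation; "wrist_force": force on the tool from outside, world axes, zero at the start; "ft_torque": the same for the moment, N m; "width": finger opening in m.
Only numpy, scipy, OpenCV 4.12 (cv2) and the standard library are available. Lean on these libraries where they do the work, as an engineer would, in place of code of your own. Each camera call takes 0.05 s, during which the arm holds its last target.

## Task

A jar lies in the cradle of the quick clamp, waiting for its neck band to be shrunk on. With the back or the tip of a finger, swing the open steel clamp strap over until it lies on the jar, then push the cam lever outward and down as far as it goes, so that the jar is locked tight. Grasp and lift nothing, leave the jar lying in its cradle and the other things on the table where they are, and finish clear of the clamp.

Things in the scene. Friction and masses are not known exactly. Their poses are not given: they have to be found in the camera images.
- clamp: Quick clamp: grey base plate 160 x 196 mm on the table, fixed, with a white V-block cradle in the middle. Origin on the table under the cradle's centre; x runs along the lying jar from its lid to its base, y from the cam lever (y < 0) to the strap's hinge (y > 0), z up. The jar's axis lies at y 0, z 63 mm. Nothing of the base but the lever's post (to z 90 mm) stands above z 72 mm
- strap_hinge (a point): Hinge pin of the strap, at y +62, z 63 mm on the clamp; the pin runs along the clamp's x
- strap (a joint): Angle of the strap about its hinge (rad): 0 locked down on the jar, about 0.02 to 0.03 when it merely lies on the jar, grows as it opens, 1.57 standing on end, 1.75 fully open. The hinge is stiff (0.16 N m): the strap stays wherever it is left, so it must be pushed all the way over
- strap_end (a point): Centre of the rolled free end of the strap (roll 10 mm thick, 28 mm wide), 138 mm from the hinge. The strap is a steel band 28 mm wide and 3.5 mm thick, a half-round arch with a flat tab at each end; when down, the arch has its centre on the jar's axis, outer radius 44 mm, and the free end lies at y -76, z 64.5 mm on the clamp
- strap_top (a point): Middle of the strap's outer face, the crown of the arch: the highest point (z 107 mm) when the strap is down
- strap_pad: Black rubber pad 24 x 26 mm under the crown of the strap, sprung 1 to 2 mm, that presses on the jar; origin in its pressing face
- lever_pivot (a point): Pivot of the cam lever, at y -93, z 81.5 mm on the clamp; its axis runs along the clamp's x
- cam_lever (a joint): Angle of the cam lever about its pivot (rad): 0 standing (5 degrees outward of upright), grows as it is pushed outward (to the clamp's -y) and down, 1.48 at the cam's dead centre, 1.66 at its stop, 10 degrees below level. It stays where it is left (friction 0.08 N m). In its last third the cam rides onto the strap's free end and draws it down (about 4 N at the grip); the cam catches the end only if the strap lies on the jar
- lever_grip (a point): Point on the middle line of the lever's black round grip (15 mm thick), 55 mm from the pivot; the grip runs from 27 to 72 mm from the pivot
- jar: Glass jar of yellow vegetables with a grey, black-topped lid, 69 mm across and 112 mm long, lying in the cradle with the lid towards the robot; origin at the centre of its base, z along its axis to the lid
- spare_jar: A like jar standing upright on the table to the left of the clamp, bystander; origin under its centre
- tape_roll: Brown roll of parcel tape, 66 mm across and 48 mm high, bystander; origin under its centre
- lid_a: Loose jar lid, 65 mm across and 16 mm high, bystander; origin under its centre
- marker: Black and white felt marker 130 mm long lying on the table, bystander; origin under its centre

How it is judged:
By the outcome, as a careful person would: the job done as asked, in the order asked, and still so for the second after the job is handed in, with the robot touching nothing.
It also fails if it takes over 45 s, if anything falls off the work surface, if the arm or the gripper's body presses on something with over 40 N, if the wrist force passes 120 N, or if a joint passes its speed limit or range.

## Working session

There is one attempt and no reset: what is moved stays moved. The work goes in short steps, Python scripts to look and compute and a tool call to move; the robot and the scene stay as the last step left them, time stands still between calls to the robot, and variables do not carry over. Pictures are saved under pics/ and viewed, and the job is handed in when it is done.

Besides the shell and the picture viewer there is one more tool, called by a JSON object that holds its "fn" and its "kwargs", one argument or row to a line. play_rows: Moves the arm, as the interface text tells. Its arguments: {"type":"object","properties":{"series":{"type":"array","items":{"type":"object","properties":{"delta_pos":{"type":"array","items":{"type":"number","minimum":-1,"maximum":1}},"turn":{"type":"number","minimum":-1,"maximum":1}}}},"claw":{"type":"number"},"force":{"type":"number"}},"required":["series"]}

```bash
ls; mkdir -p pics; python3 - <<'E'
from bench import manip
import cv2
s=manip.read_state(); print({k:(v if not hasattr(v,'round') else v) for k,v in s.items()})
for n in("side","top"):
    c=manip.read_camera(n); cv2.imwrite(f"pics/{n}0.png",c["img"][:,:,::-1]); print(n,c["vfov"],c["cx"],c["cy"],c["distortion"],c["camera_from_world"])
E
```

```text
pics
{'time_s': 0.0, 'joint_pos': array([ 1.2514819 ,  0.5921233 ,  0.0483177 ,  1.60984606, -0.03331035,
        0.94265493, -0.03370519]), 'dq': array([-1.53788663e-04, -6.10477513e-05,  5.91342142e-04,  4.89022904e-04,
       -9.73490154e-05,  5.69891048e-04,  2.74815387e-04]), 'joint_torque': array([-7.80805331e-04, -5.48695922e+01,  1.54662933e+00, -1.98126769e+01,
        9.48011584e-03,  8.73395358e-03, -7.44542604e-06]), 'ee_pos': array([ 0.16213186, -0.70576   ,  0.21612951]), 'orientation': array([ 9.93629103e-01,  1.12694129e-01, -1.88971123e-04, -1.09699796e-03]), 'wrist_force': array([ 0.8478857 , -0.24557264, -0.42647534]), 'ft_torque': array([-0.07010231,  0.03528982,  0.02685523]), 'width': 0.0854419646236862}
side 53.518484109490295 317.5735673004011 249.8458286022346 [-0.11775083  0.          0.          0.          0.        ] [[-0.83854305 -0.54483382 -0.00128738  0.37540772]
 [ 0.27001575 -0.41762591  0.86757138 -0.26815381]
 [-0.47321987  0.72714834  0.49731102 -0.77764898]
 [ 0.          0.          0.          1.        ]]
top 54.60703328113176 320.1013785285371 246.17129034745898 [-0.11596958  0.          0.          0.          0.        ] [[ 0.01706056 -0.99983842  0.00566313 -0.12580035]
 [ 0.98547455  0.01777207  0.16889066 -0.50115331]
 [-0.16896402  0.0026995   0.98561852 -1.13804767]
 [ 0.          0.          0.          1.        ]]
```

View pics/side0.png

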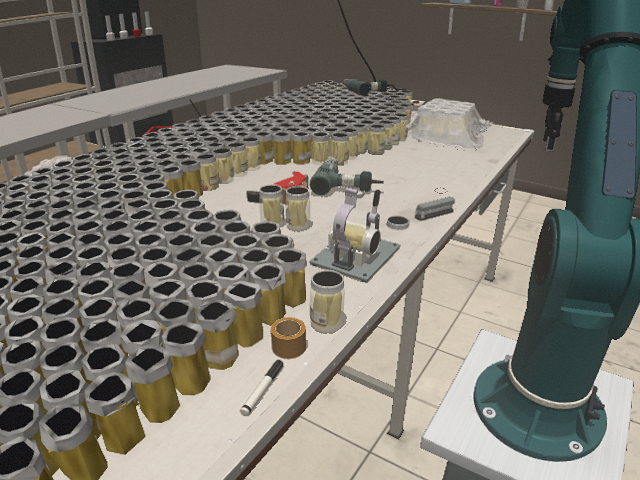

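View pics/top0.png

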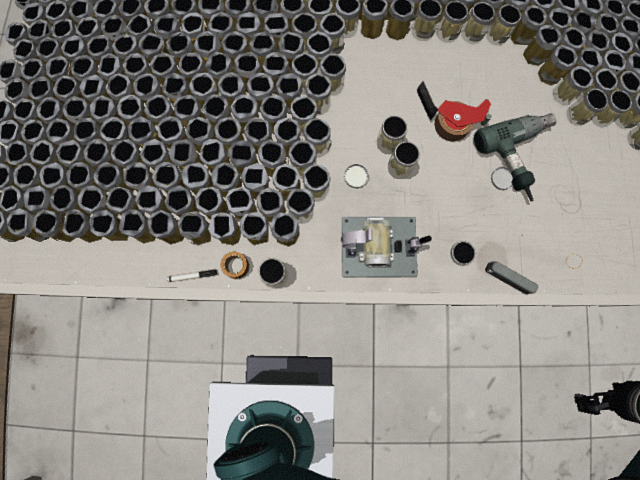

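```bash
python3 - <<'E'
import cv2
a=cv2.imread("pics/side0.png")[165:285,285:445]; cv2.imwrite("pics/side0c.png",cv2.resize(a,None,fx=5,fy=5,interpolation=cv2.INTER_CUBIC))
a=cv2.imread("pics/top0.png")[200:290,330:450]; cv2.imwrite("pics/top0c.png",cv2.resize(a,None,fx=6,fy=6,interpolation=cv2.INTER_CUBIC))
E
```

```text
(no output)
```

View pics/side0c.png

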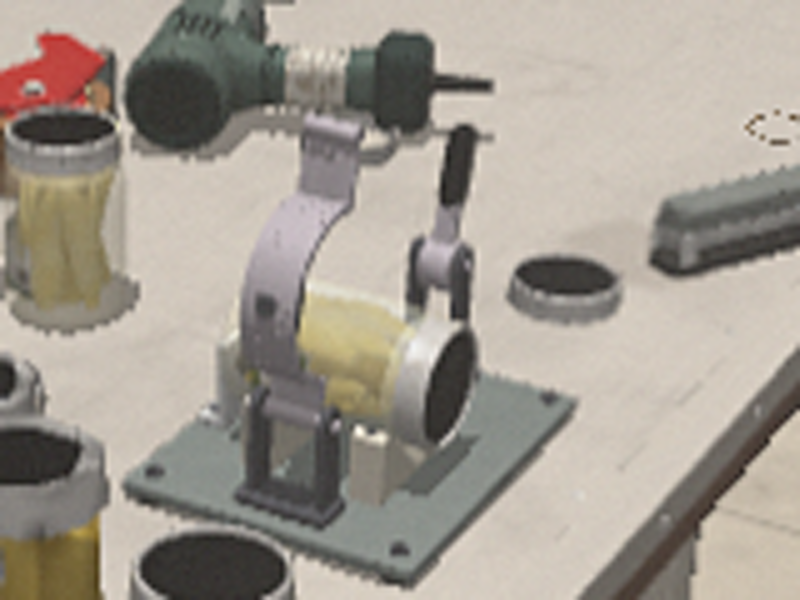

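View pics/top0c.png

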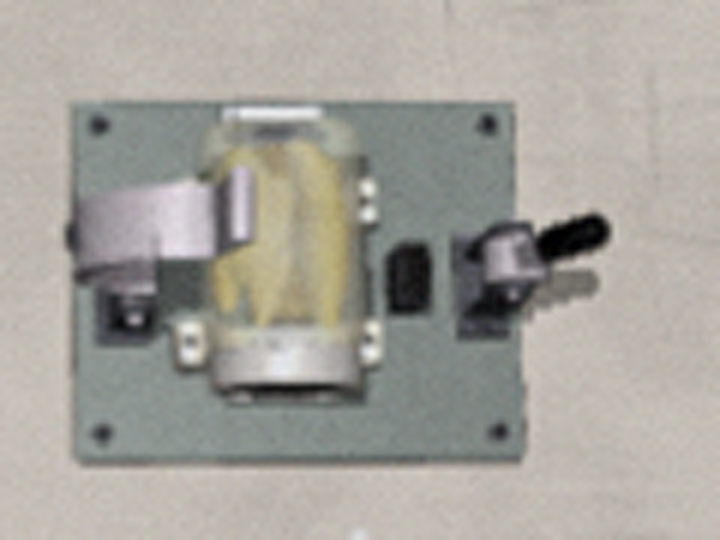

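```bash
cat > h.py <<'E'
import numpy as np, cv2
C={}
C['side']=dict(v=53.518484109490295,c=(317.5735673,249.8458286),k=-0.11775083,T=np.array([[-0.83854305,-0.54483382,-0.00128738,0.37540772],[0.27001575,-0.41762591,0.86757138,-0.26815381],[-0.47321987,0.72714834,0.49731102,-0.77764898]]))
C['top']=dict(v=54.60703328113176,c=(320.1013785,246.1712903),k=-0.11596958,T=np.array([[0.01706056,-0.99983842,0.00566313,-0.12580035],[0.98547455,0.01777207,0.16889066,-0.50115331],[-0.16896402,0.0026995,0.98561852,-1.13804767]]))
def proj(n,P):
    c=C[n];P=np.atleast_2d(P);f=240/np.tan(np.radians(c['v'])/2)
    q=P@c['T'][:,:3].T+c['T'][:,3]; q=q*[1,-1,-1]
    K=np.array([[f,0,c['c'][0]],[0,f,c['c'][1]],[0,0,1.]])
    return cv2.projectPoints(q,np.zeros(3),np.zeros(3),K,np.array([c['k'],0,0,0,0]))[0].reshape(-1,2)
def toworld(p,P):
    x,y,a=p[:3];P=np.atleast_2d(P);R=np.array([[np.cos(a),-np.sin(a),0],[np.sin(a),np.cos(a),0],[0,0,1]])
    return P@R.T+[x,y,0]
def strap_end(s):
    # down: y-76,z64.5 rel hinge (62,63): vec (-138,1.5) rotate: opening raises end
    v=np.array([-.138,.0015]);c,si=np.cos(-s),np.sin(-s)
    return np.array([0,.062+c*v[0]-si*v[1],.063+si*v[0]+c*v[1]])
def lever(l,r=.055):
    t=np.radians(5)+l
    return np.array([0,-.093-r*np.sin(t),.0815+r*np.cos(t)])
E
cat > fit.py <<'E'
from h import *
from scipy.optimize import least_squares
full=lambda pts,f,o:(np.array(pts)+.5)/f-.5+np.array(o)
tc=full([(70,102),(515,100),(524,460),(75,462)],6,(330,200))
sc=full([(125,488),(405,582),(577,402)],5,(285,165))
ts=full([(232,205)],6,(330,200)); tl=full([(600,228)],6,(330,200))
ss=full([(337,130)],5,(285,165)); sl=full([(463,130)],5,(285,165))
def res(p):
    z=p[3]
    cor=toworld(p,[(.08,.098,z),(.08,-.098,z),(-.08,-.098,z),(-.08,.098,z)])
    r=[proj('top',cor)-tc, proj('side',cor[[0,3,2]])-sc,
     proj('top',toworld(p,strap_end(p[4])))-ts,proj('side',toworld(p,strap_end(p[4])))-ss,
     proj('top',toworld(p,lever(p[5],.068)))-tl,proj('side',toworld(p,lever(p[5],.068)))-sl]
    return np.vstack(r).ravel()
o=least_squares(res,[.55,-.18,0,.01,1.6,.1],loss='soft_l1',x_scale=[.01,.01,.05,.01,.1,.1])
print(o.x.round(4)); print(res(o.x).reshape(-1,2).round(1))
p=o.x
for q in ([0,.062,.063],strap_end(p[4]),[0,-.093,.0815],lever(p[5])): print(toworld(p,q).round(4))
E
python3 fit.py
```

```text
[ 0.5086 -0.2714  0.0175  0.0101  1.458   0.0302]
[[ 0.1  0.9]
 [-0.4  1.4]
 [ 0.2  1.5]
 [-0.2  1.3]
 [-1.3 -0.6]
 [ 0.6 -0.5]
 [ 0.   0.4]
 [ 0.4 -0.7]
 [-3.2 -0.5]
 [ 0.2 -0.1]
 [-1.1 -1. ]]
[[ 0.5075 -0.2094  0.063 ]]
[[ 0.5077 -0.2234  0.2003]]
[[ 0.5102 -0.3643  0.0815]]
[[ 0.5103 -0.3708  0.1361]]
```

{"fn": "play_rows", "kwargs": {
  "series": [
    {"delta_pos": [0,0,-0.4],"turn": 0.033},
    {"delta_pos": [0,0,-0.4],"turn": 0.033},
    {"delta_pos": [0,0,-0.1],"turn": 0},
    {"delta_pos": [0,0,0],"turn": 0}
  ],
  "claw": 0,
  "force": 60
}}

```text
time_s: 0.5
ee_pos: [0.1626, -0.7077, 0.3096]
orientation: [1.0, 0.01, 0.001, 0.002]
wrist_force: [0.0, 0.4, 0.3]
width: 0.0282
```

```bash
cat > st.py <<'E'
from bench import manip
from h import *
s=manip.read_state();from scipy.spatial.transform import Rotation as R
r=R.from_quat(s['orientation']).as_matrix()
p=np.array([.5086,-.2714,.0175]); e=s['ee_pos']-[p[0],p[1],0]
a=p[2]; cl=[np.cos(a)*e[0]+np.sin(a)*e[1],-np.sin(a)*e[0]+np.cos(a)*e[1],e[2]]
print('t',s['time_s'],'ee',s['ee_pos'].round(4),'clamp',np.round(cl,4),'yaw',np.arctan2(r[1,0],r[0,0]).round(4),'tz',r[:,2].round(3),'w',round(s['width'],4),'F',s['wrist_force'].round(1),'q',s['joint_pos'].round(2))
E
python3 st.py
```

```text
t 0.5 ee [ 0.1626 -0.7077  0.3096] clamp [-0.3536 -0.4302  0.3096] yaw 0.0192 tz [ 0.001 -0.004 -1.   ] w 0.0282 F [0.  0.4 0.3] q [ 1.21  0.52  0.11  1.52 -0.06  1.11 -0.22]
```

{"fn": "play_rows", "kwargs": {
  "series": [
    {"delta_pos": [0.2,-0.3,0]},
    {"delta_pos": [0.24,-0.36,0]},
    {"delta_pos": [0.24,-0.36,0]},
    {"delta_pos": [0.24,-0.36,0]},
    {"delta_pos": [0.24,-0.36,0]}
  ]
}}

```text
invalid input
```

{"fn": "play_rows", "kwargs": {
  "series": [
    {"delta_pos": [0.24,-0.36,0]},
    {"delta_pos": [0.24,-0.36,0]},
    {"delta_pos": [0.24,-0.36,0]},
    {"delta_pos": [0.24,-0.36,0]},
    {"delta_pos": [0.24,-0.36,0]}
  ]
}}

```text
invalid input
```

```bash
python3 st.py
```

```text
t 0.5 ee [ 0.1626 -0.7077  0.3096] clamp [-0.3536 -0.4302  0.3096] yaw 0.0192 tz [ 0.001 -0.004 -1.   ] w 0.0282 F [0.  0.4 0.3] q [ 1.21  0.52  0.11  1.52 -0.06  1.11 -0.22]
```

Turn must be given in every row.

{"fn": "play_rows", "kwargs": {
  "series": [
    {"delta_pos": [0.2,-0.3,0],"turn": 0},
    {"delta_pos": [0.24,-0.36,0],"turn": 0},
    {"delta_pos": [0.24,-0.36,0],"turn": 0},
    {"delta_pos": [0.24,-0.36,0],"turn": 0},
    {"delta_pos": [0.24,-0.36,0],"turn": 0}
  ]
}}

```text
time_s: 1.0
ee_pos: [0.2752, -0.5274, 0.3048]
orientation: [1.0, 0.01, -0.001, -0.002]
wrist_force: [1.4, 0.6, 0.3]
width: 0.0001
```

```bash
python3 st.py
```

```text
t 1.0 ee [ 0.2752 -0.5274  0.3048] clamp [-0.2379 -0.2519  0.3048] yaw 0.0193 tz [-0.002  0.004 -1.   ] w 0.0001 F [1.4 0.6 0.3] q [ 0.96  0.34  0.08  1.82 -0.03  0.99 -0.51]
```

{"fn": "play_rows", "kwargs": {
  "series": [
    {"delta_pos": [0.24,-0.37,0],"turn": 0},
    {"delta_pos": [0.24,-0.37,0],"turn": 0},
    {"delta_pos": [0.24,-0.37,0],"turn": 0},
    {"delta_pos": [0.24,-0.37,0],"turn": 0},
    {"delta_pos": [0.24,-0.37,0],"turn": 0}
  ]
}}

```text
time_s: 1.5
ee_pos: [0.3911, -0.3406, 0.3052]
orientation: [1.0, 0.01, -0.002, -0.001]
wrist_force: [0.6, 0.2, -0.6]
width: 0.0002
```

{"fn": "play_rows", "kwargs": {
  "series": [
    {"delta_pos": [0.24,-0.37,0],"turn": 0},
    {"delta_pos": [0.24,-0.37,0],"turn": 0},
    {"delta_pos": [0.24,-0.37,0],"turn": 0},
    {"delta_pos": [0.24,-0.37,0],"turn": 0},
    {"delta_pos": [0,0,0],"turn": 0}
  ]
}}

```text
time_s: 2.0
ee_pos: [0.4874, -0.1857, 0.3055]
orientation: [1.0, 0.016, -0.0, -0.002]
wrist_force: [0.3, -1.0, -0.6]
width: 0.0001
```

```bash
python3 st.py
```

```text
t 2.0 ee [ 0.4874 -0.1857  0.3055] clamp [-0.0197  0.086   0.3055] yaw 0.0312 tz [-0.001  0.005 -1.   ] w 0.0001 F [ 0.3 -1.  -0.6] q [ 0.38  0.24 -0.12  1.96  0.03  0.95 -1.29]
```

{"fn": "play_rows", "kwargs": {
  "series": [
    {"delta_pos": [0.1,-0.33,0],"turn": 0.004},
    {"delta_pos": [0.1,-0.33,0],"turn": 0},
    {"delta_pos": [0,0,0],"turn": 0},
    {"delta_pos": [0,0,0],"turn": 0}
  ]
}}

```text
time_s: 2.4
ee_pos: [0.5029, -0.1267, 0.3057]
orientation: [1.0, 0.004, -0.002, -0.0]
wrist_force: [-0.5, -1.4, -0.8]
width: -0.0003
```

```bash
python3 st.py; cat > pic.py <<'E'
import sys,cv2
from bench import manip
t=sys.argv[1]
for n,(x,y,w,h,f) in dict(side=(265,125,180,150,4),top=(290,170,180,120,4)).items():
    a=manip.read_camera(n)["img"][y:y+h,x:x+w,::-1]; cv2.imwrite(f"pics/{n}{t}.png",cv2.resize(a,None,fx=f,fy=f,interpolation=cv2.INTER_CUBIC))
E
python3 pic.py 1
```

```text
t 2.4 ee [ 0.5029 -0.1267  0.3057] clamp [-0.0032  0.1447  0.3057] yaw 0.0085 tz [-0.003  0.    -1.   ] w -0.0003 F [-0.5 -1.4 -0.8] q [ 0.28  0.23 -0.14  1.97  0.04  0.95 -1.45]
```

View pics/side1.png

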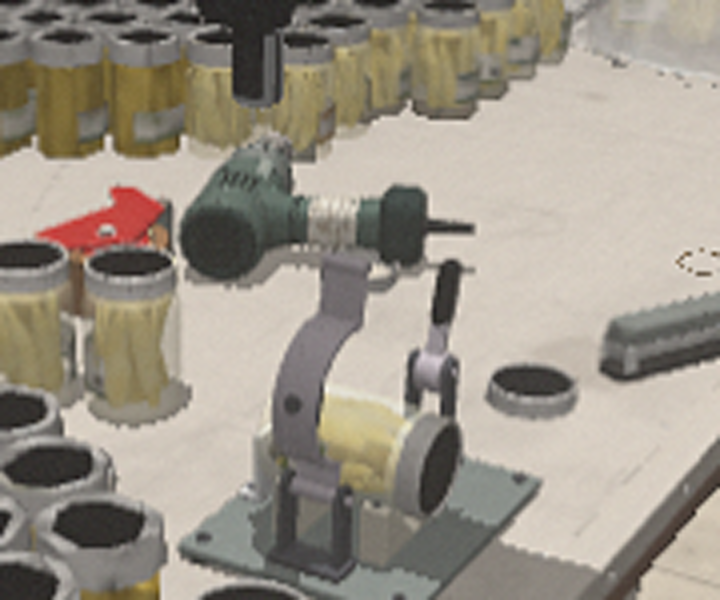

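View pics/top1.png

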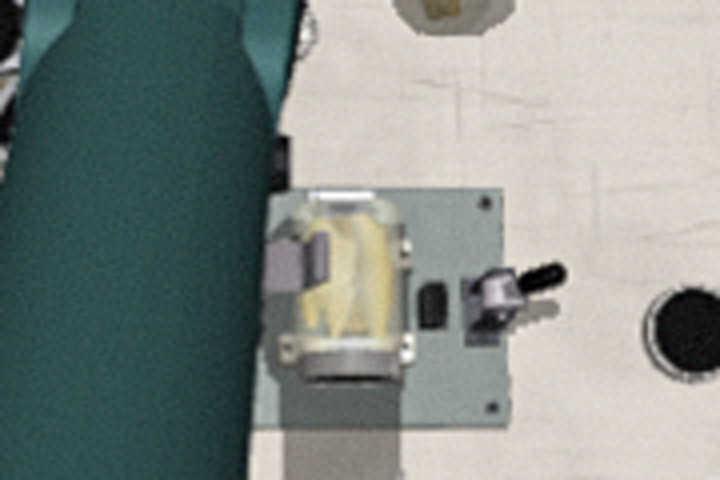

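```bash
python3 -c "
from h import *
for d in (.006,.019,.032): print((proj('side',[.5029,-.1267,.3057-d])-[265,125])*4)
P=[.5086,-.2714,.0175]
print((proj('side',toworld(P,[strap_end(s) for s in(1.3,1.4,1.46,1.55)]))-[265,125])*4)
print((proj('side',toworld(P,[[0,.062,.063]]))-[265,125])*4)
"
```

```text
[[254.48727222 142.34095761]]
[[254.24862417 166.69969971]]
[[254.01116726 190.773099  ]]
[[352.86059401 254.47420793]
 [341.87037518 257.47693087]
 [335.032982   260.43839834]
 [324.49971433 266.52269601]]
[[316.99642905 481.00809565]]
```

```bash
python3 -c "
from h import *
P=[.5029,-.1267,.3057]
for d in (-.1,-.05,.0,.019): 
  Q=[P[0],P[1],P[2]-d];print(d,(proj('top',Q)-[290,170])*4,(proj('side',Q)-[265,125])*4)
"
python3 - <<'E'
import sys;sys.path.insert(0,'.')
from bench import manip
import cv2
for n in("side","top"):
    a=manip.read_camera(n); cv2.imwrite(f"pics/{n}2.png",a["img"][:,:,::-1])
    print(a["camera_from_world"].round(4).tolist())
E
python3 st.py
```

```text
-0.1 [[146.93755361 167.6767012 ]] [[256.47040521 -67.14741304]]
-0.05 [[144.8418185  193.37011357]] [[255.52764875  34.10301277]]
0.0 [[142.96847548 216.32989781]] [[254.59780583 131.001656  ]]
0.019 [[142.30773824 224.42632336]] [[254.24862417 166.69969971]]
[[-0.8385, -0.5448, -0.0013, 0.3754], [0.27, -0.4176, 0.8676, -0.2682], [-0.4732, 0.7271, 0.4973, -0.7776], [0.0, 0.0, 0.0, 1.0]]
[[0.0171, -0.9998, 0.0057, -0.1258], [0.9855, 0.0178, 0.1689, -0.5012], [-0.169, 0.0027, 0.9856, -1.138], [0.0, 0.0, 0.0, 1.0]]
t 2.6 ee [ 0.5032 -0.1289  0.3067] clamp [-0.0029  0.1426  0.3067] yaw 0.0034 tz [-0.001 -0.    -1.   ] w 0.0003 F [ 1.  -0.3 -0.6] q [ 0.28  0.23 -0.14  1.96  0.04  0.95 -1.45]
```

View pics/side2.png

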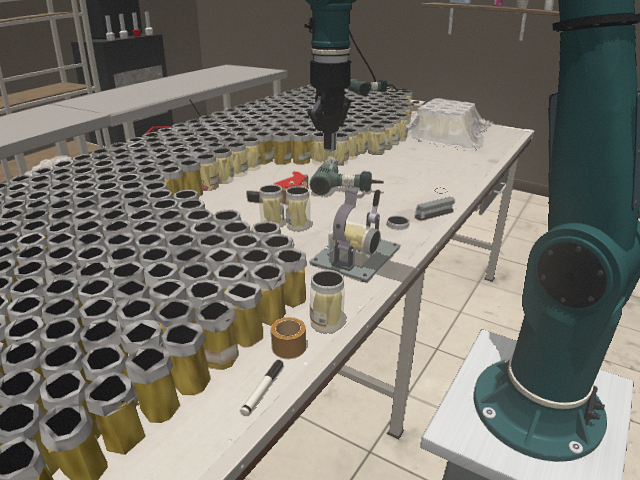

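View pics/top2.png

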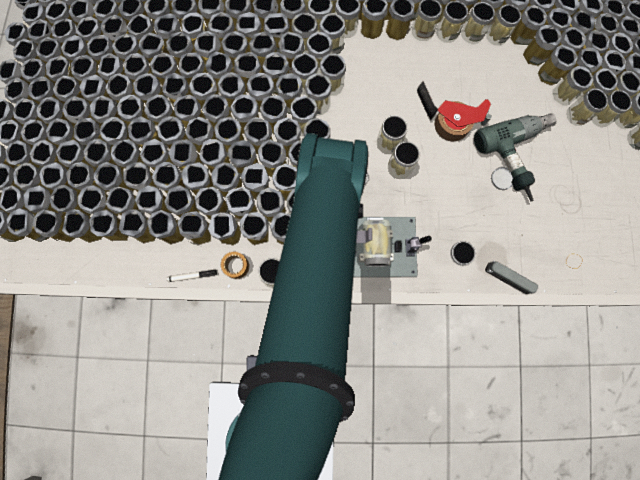

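```bash
python3 -c "
from h import *
P=[.1621,-.7058,.2161]
for d in (-.1,-.05,.0,.019): 
  Q=[P[0],P[1],P[2]-d];print(d,proj('top',Q),proj('side',Q))
import cv2
a=cv2.imread('pics/top0.png')[360:440,550:640];b=cv2.imread('pics/side0.png')[40:180,500:640]
cv2.imwrite('pics/g.png',np.hstack([cv2.resize(a,(450,400)),cv2.resize(b,(400,400))])[:,:800])
"

```

```text
-0.1 [[615.89405057 398.29085456]] [[552.79384267 119.86127253]]
-0.05 [[601.62210686 395.09092776]] [[548.9915182  138.07136012]]
0.0 [[588.54523651 392.12483362]] [[545.21153789 155.73958441]]
0.019 [[583.86283494 391.05530962]] [[543.78339109 162.31151393]]
```

View pics/g.png

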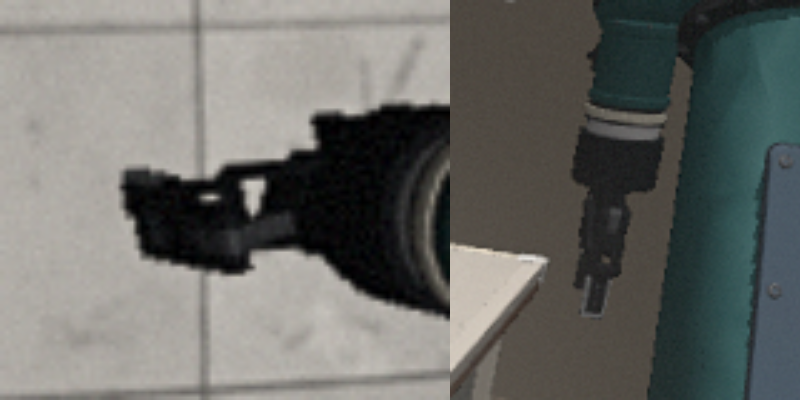

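```bash
python3 -c "
from h import *
P=np.array([.1621,-.7058,.2161]);y=np.array([np.sin(.226),-np.cos(.226),0])
for s in(-.05,.05):
  Q=P+s*y-[0,0,.006];print(s,proj('top',Q),proj('side',Q))
import scipy.optimize as so
# triangulate static: tape roll, etc: camera centers
for n in C: T=C[n]['T'];print(n,-T[:,:3].T@T[:,3])
r=so.least_squares(lambda q:np.r_[(proj('side',q)-[331,152]).ravel(),0*0],[.5,-.13,.287]) if 0 else None
"
python3 - <<'E'
import cv2
a=cv2.imread('pics/side2.png')[60:180,280:400]
cv2.imwrite('pics/g2.png',cv2.resize(a,(600,600),interpolation=cv2.INTER_CUBIC))
E
```

```text
-0.05 [[566.7199248 397.6855732]] [[545.94241551 163.52888926]]
0.05 [[606.8427986  385.87852805]] [[543.64399547 152.48089967]]
side [0.01920234 0.65801301 0.61985927]
top [ 0.30373095 -0.11380133  1.2070334 ]
```

View pics/g2.png

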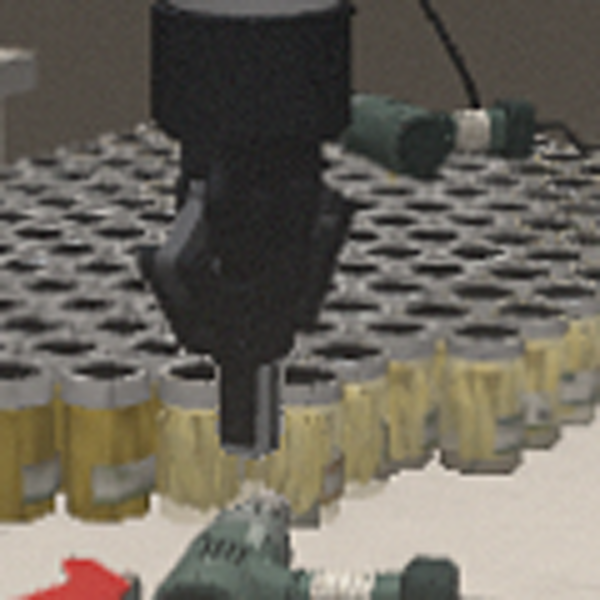

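{"fn": "play_rows", "kwargs": {
  "series": [
    {"delta_pos": [0,0,0.4],"turn": -0.002},
    {"delta_pos": [0,0,0.4],"turn": -0.002},
    {"delta_pos": [0,0,0.4],"turn": 0},
    {"delta_pos": [0,0,0],"turn": 0},
    {"delta_pos": [0,0,0],"turn": 0}
  ]
}}

```text
time_s: 3.1
ee_pos: [0.5039, -0.1281, 0.1874]
orientation: [1.0, 0.009, -0.001, -0.0]
wrist_force: [0.9, -0.2, 1.9]
width: 0.0003
```

```bash
python3 st.py;python3 pic.py 3;python3 st.py
```

```text
t 3.1 ee [ 0.5039 -0.1281  0.1874] clamp [-0.0022  0.1434  0.1874] yaw 0.0172 tz [-0.001 -0.    -1.   ] w 0.0003 F [ 0.9 -0.2  1.9] q [ 0.27  0.38 -0.13  2.09  0.08  0.68 -1.47]
t 3.2 ee [ 0.5057 -0.1281  0.1892] clamp [-0.0004  0.1434  0.1892] yaw 0.0176 tz [ 0.004 -0.001 -1.   ] w 0.0006 F [0.3 0.1 1. ] q [ 0.27  0.38 -0.14  2.09  0.08  0.68 -1.47]
```

View pics/side3.png

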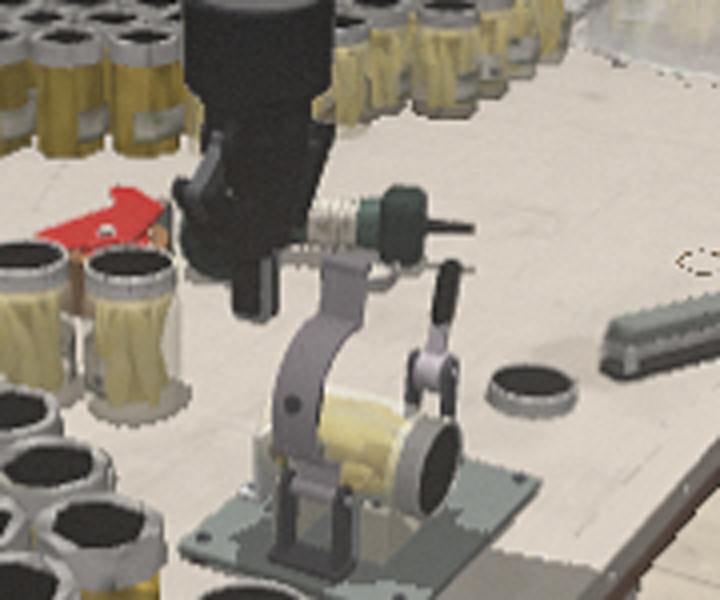

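View pics/top3.png

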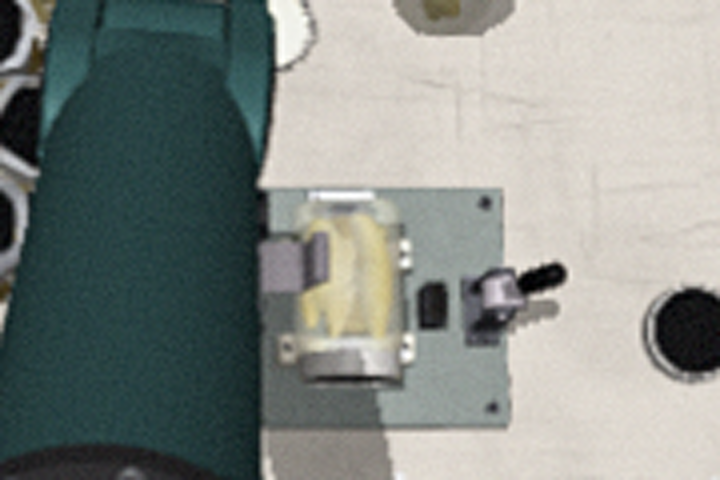

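```bash
python3 -c "
from h import *
for z in (.15,.169,.18,.19,.2,.21): print(z,(proj('side',[.505,-.128,z])-[265,125])*4)
# alt: horizontal offset at z .169
for d in (0,.02,.04,.06): print(d,(proj('side',[.505+d,-.128,.169])-[265,125])*4,(proj('side',[.505,-.128-d,.169])-[265,125])*4)
"
```

```text
0.15 [[249.80500371 404.14914699]]
0.169 [[250.11453357 372.7135714 ]]
0.18 [[250.29508657 354.25892043]]
0.19 [[250.46007338 337.31789157]]
0.2 [[250.62585746 320.21934256]]
0.21 [[250.7924282  302.96207161]]
0 [[250.11453357 372.7135714 ]] [[250.11453357 372.7135714 ]]
0.02 [[218.92212749 363.94839272]] [[269.47958019 359.23114298]]
0.04 [[188.29797341 355.35206082]] [[288.30121198 346.13050626]]
0.06 [[158.23257517 346.92141631]] [[306.60011659 333.39697986]]
```

{"fn": "play_rows", "kwargs": {
  "series": [
    {"delta_pos": [0,0,0.28],"turn": 0},
    {"delta_pos": [0,0.1,0],"turn": 0},
    {"delta_pos": [0,0.1,0],"turn": 0},
    {"delta_pos": [0,0,0],"turn": 0}
  ]
}}

```text
time_s: 3.6
ee_pos: [0.5055, -0.1502, 0.161]
orientation: [1.0, 0.007, 0.002, 0.001]
wrist_force: [0.4, 0.4, 0.9]
width: 0.0001
```

```bash
python3 pic.py 4;python3 st.py
```

```text
t 3.7 ee [ 0.5053 -0.1483  0.1606] clamp [-0.0012  0.1231  0.1606] yaw 0.0167 tz [ 0.002 -0.001 -1.   ] w 0.0001 F [ 0.2 -0.   0.1] q [ 0.3   0.43 -0.13  2.1   0.09  0.62 -1.45]
```

View pics/side4.png

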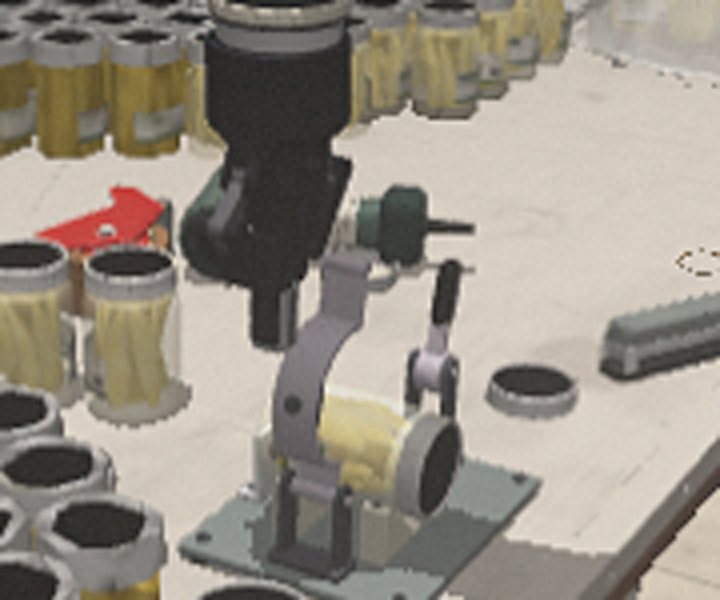

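```bash
python3 - <<'E'
import cv2
a=cv2.imread('pics/side4.png')[200:480,180:480]
cv2.imwrite('pics/g4.png',cv2.resize(a,(800,747),interpolation=cv2.INTER_CUBIC)[:600])
E
```

```text
(no output)
```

View pics/g4.png

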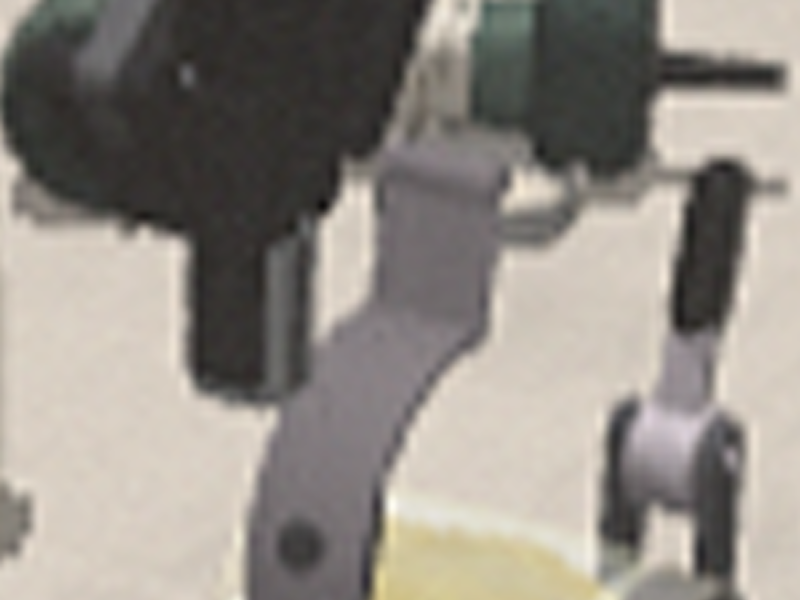

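View pics/top4.png

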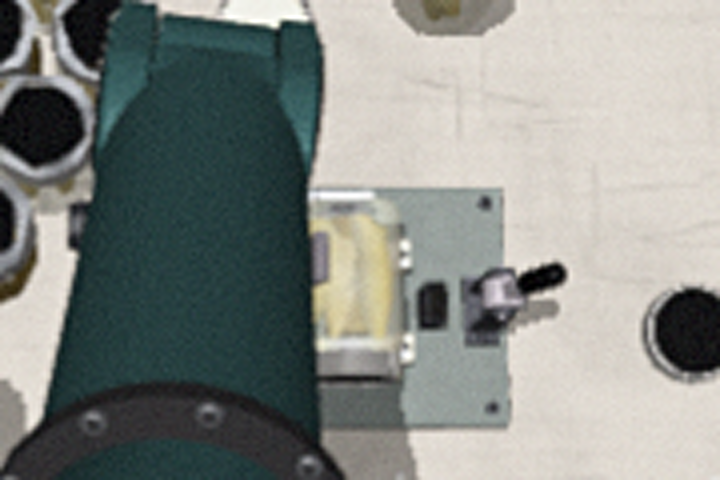

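```bash
python3 -c "
from h import *
for z in (.16,.2,.24,.28): print(z,[ (proj('top',[x,-.148+.065,z])-[290,170])*4 for x in (.505,.53)],(proj('side',[.505,-.148+.065,z])-[265,125])*4)
"
```

```text
0.16 [array([[ 62.32994426, 266.20528134]]), array([[ 63.30983219, 223.56321238]])] [[204.49028527 419.84433115]]
0.2 [array([[ 60.51264783, 252.49258741]]), array([[ 61.54024793, 208.28458347]])] [[204.27499394 350.72769497]]
0.24 [array([[ 58.55127086, 237.68694271]]), array([[ 59.6313803 , 191.79601733]])] [[204.05306495 278.88820205]]
0.28 [array([[ 56.42807245, 221.65300956]]), array([[ 57.56623381, 173.94890448]])] [[203.82447131 204.24001039]]
```

```bash
cat > ov.py <<'E'
import sys
from h import *
def strap_pts(s,x):
    # outer face in down pose: tab hinge -> arch -> tab end
    a=np.linspace(0,np.pi,25); pts=[(.062,.0665)]+[(.044*np.cos(t),.063+.044*np.sin(t)) for t in a]+[(-.076,.0665)]
    v=np.array(pts)-[.062,.063]; c,si=np.cos(-s),np.sin(-s)
    return np.array([[x,.062+c*y-si*z,.063+si*y+c*z] for y,z in v])
if __name__=='__main__':
    img=cv2.imread(sys.argv[1]);n=sys.argv[2];s=float(sys.argv[3]);P=[float(v) for v in sys.argv[4:7]] if len(sys.argv)>4 else [.5086,-.2714,.0175]
    off={'side':[265,125],'top':[290,170]}[n]
    for x,col in((-.014,(0,0,255)),(.014,(0,255,0))):
        q=((proj(n,toworld(P,strap_pts(s,x)))-off)*4+1.5).round().astype(int)
        cv2.polylines(img,[q.reshape(-1,1,2)],False,col,1)
    for b in ((.08,.098,.01),(.08,-.098,.01),(-.08,-.098,.01),(-.08,.098,.01)):
        q=((proj(n,toworld(P,b))-off)*4+1.5)[0]; cv2.circle(img,tuple(int(v) for v in q),4,(255,0,0),1)
    for r in (0,.027,.072):
        q=((proj(n,toworld(P,lever(0.,r)))-off)*4+1.5)[0]; cv2.circle(img,tuple(int(v) for v in q),4,(255,0,255),1)
    cv2.imwrite('pics/ov_'+n+sys.argv[3]+'.png',img)
E
python3 ov.py pics/side4.png side 1.46;python3 ov.py pics/top1.png top 1.46
```

View pics/ov_side1.46.png

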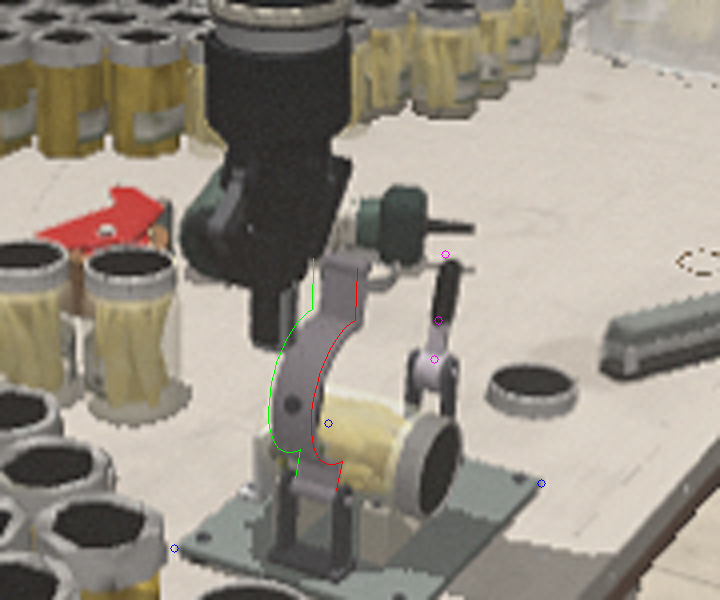

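View pics/ov_top1.46.png

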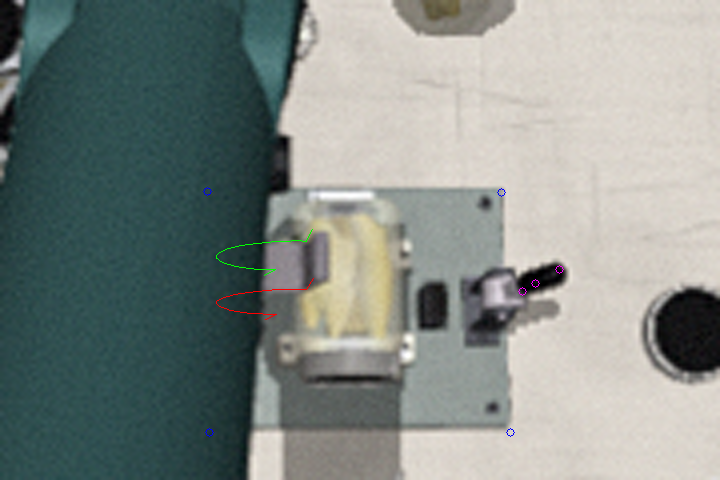

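```bash
python3 -c "
from h import *
for z in (.14,.16,.17,.18,.19,.2): print(z,(proj('side',[.494,-.134,z])-[265,125])*4)
"
```

```text
0.14 [[272.55165577 421.26463224]]
0.16 [[273.09282917 388.44843123]]
0.17 [[273.36557836 371.80989275]]
0.18 [[273.63975359 355.01605757]]
0.19 [[273.91534167 338.06568848]]
0.2 [[274.19232817 320.95756339]]
```

{"fn": "play_rows", "kwargs": {
  "series": [
    {"delta_pos": [0.02,0.1,0],"turn": 0},
    {"delta_pos": [0,0.1,0],"turn": 0},
    {"delta_pos": [0,0.1,0],"turn": 0},
    {"delta_pos": [0,0,0],"turn": 0}
  ]
}}

```text
time_s: 4.1
ee_pos: [0.5069, -0.1798, 0.1593]
orientation: [1.0, 0.008, 0.0, 0.001]
wrist_force: [-0.5, 0.1, -0.6]
width: -0.0001
```

```bash
python3 pic.py 5;python3 st.py;python3 - <<'E'
import cv2
a=cv2.imread('pics/side5.png')[200:425,180:480]
cv2.imwrite('pics/g5.png',cv2.resize(a,(800,600),interpolation=cv2.INTER_CUBIC)[:600])
E
```

```text
t 4.2 ee [ 0.5068 -0.1777  0.1592] clamp [-0.0002  0.0937  0.1592] yaw 0.0173 tz [-0.  0. -1.] w 0.0 F [-0.2 -0.   0.1] q [ 0.35  0.44 -0.13  2.08  0.09  0.63 -1.39]
```

View pics/g5.png

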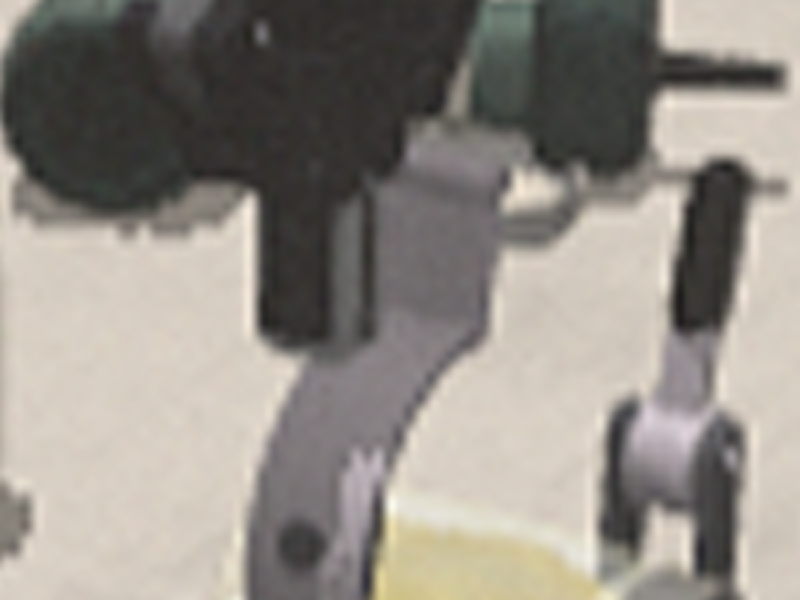

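{"fn": "play_rows", "kwargs": {
  "series": [
    {"delta_pos": [0,0.08,0],"turn": 0},
    {"delta_pos": [0,0.08,0],"turn": 0},
    {"delta_pos": [0,0.08,0],"turn": 0},
    {"delta_pos": [0,0.08,0],"turn": 0},
    {"delta_pos": [0,0,0],"turn": 0}
  ]
}}

```text
time_s: 4.7
ee_pos: [0.5075, -0.2109, 0.1592]
orientation: [1.0, 0.008, 0.0, 0.0]
wrist_force: [-0.2, -0.3, -0.6]
width: 0.0
```

```bash
python3 pic.py 6;python3 st.py;python3 - <<'E'
import cv2
a=cv2.imread('pics/side6.png')[200:425,180:480]
cv2.imwrite('pics/g6.png',cv2.resize(a,(800,600),interpolation=cv2.INTER_CUBIC)[:600])
E
```

```text
t 4.8 ee [ 0.5076 -0.2096  0.1593] clamp [0.     0.0618 0.1593] yaw 0.0178 tz [-0.  0. -1.] w 0.0002 F [0.5 0.1 0. ] q [ 0.4   0.45 -0.12  2.05  0.09  0.64 -1.34]
```

View pics/g6.png

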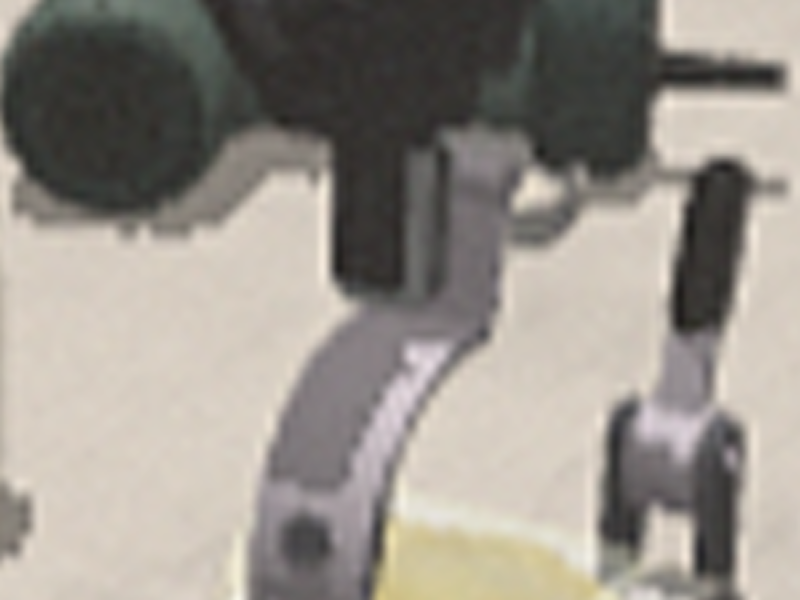

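View pics/top6.png

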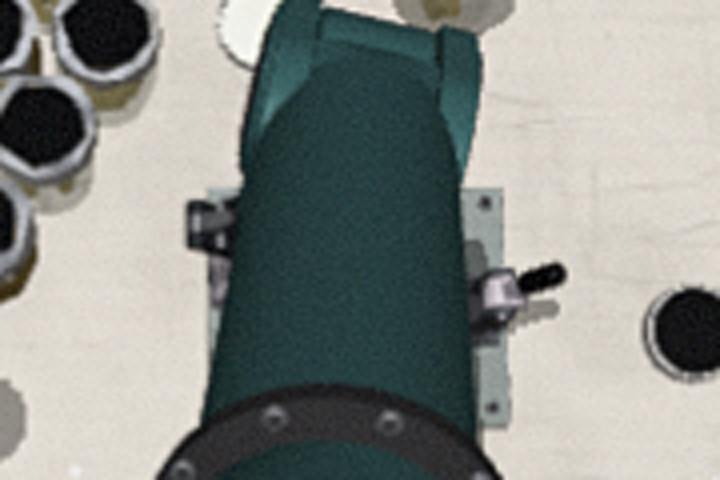

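{"fn": "play_rows", "kwargs": {
  "series": [
    {"delta_pos": [0,0.1,0.03],"turn": 0},
    {"delta_pos": [0,0.1,0.06],"turn": 0},
    {"delta_pos": [0,0.06,0.06],"turn": 0},
    {"delta_pos": [0,0,0],"turn": 0}
  ]
}}

```text
time_s: 5.2
ee_pos: [0.509, -0.2418, 0.1457]
orientation: [1.0, 0.007, 0.002, 0.003]
wrist_force: [-1.0, -5.7, 11.0]
width: -0.0001
```

```bash
python3 pic.py 7;python3 st.py;python3 - <<'E'
import cv2
a=cv2.imread('pics/side7.png')[200:425,180:480]
cv2.imwrite('pics/g7.png',cv2.resize(a,(800,600),interpolation=cv2.INTER_CUBIC)[:600])
E
```

```text
t 5.3 ee [ 0.509  -0.2414  0.1459] clamp [0.0009 0.0299 0.1459] yaw 0.0147 tz [ 0.003 -0.007 -1.   ] w 0.0003 F [-3.  -6.  10.4] q [ 0.44  0.49 -0.11  2.03  0.1   0.62 -1.29]
```

View pics/g7.png

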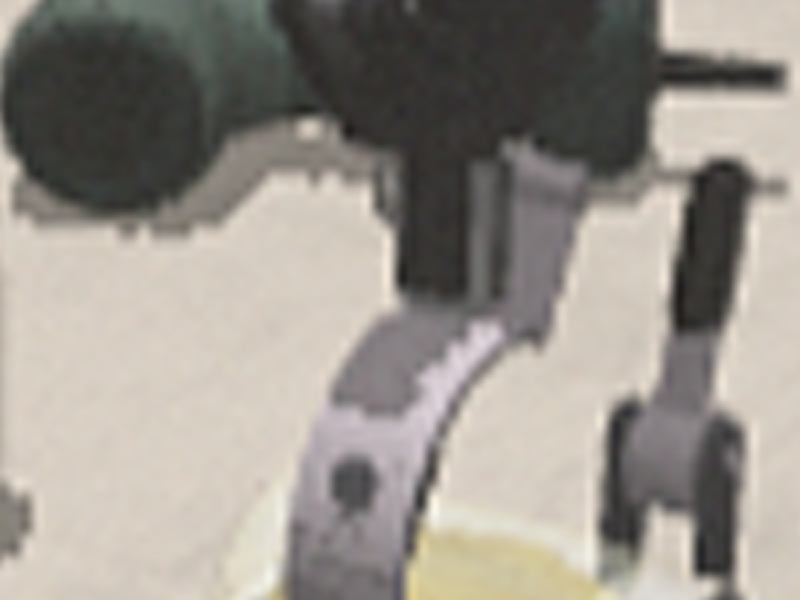

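{"fn": "play_rows", "kwargs": {
  "series": [
    {"delta_pos": [0,0.0,-0.07],"turn": 0},
    {"delta_pos": [0,0.1,0],"turn": 0},
    {"delta_pos": [0,0.1,0.03],"turn": 0},
    {"delta_pos": [0,0.1,0.03],"turn": 0},
    {"delta_pos": [0,0,0],"turn": 0}
  ]
}}

```text
time_s: 5.8
ee_pos: [0.5077, -0.2673, 0.1441]
orientation: [1.0, 0.008, -0.001, 0.0]
wrist_force: [-0.4, -0.3, -0.9]
width: 0.0
```

```bash
python3 pic.py 8;python3 st.py;python3 - <<'E'
import cv2
a=cv2.imread('pics/side8.png')[200:425,180:480]
cv2.imwrite('pics/g8.png',cv2.resize(a,(800,600),interpolation=cv2.INTER_CUBIC)[:600])
E
```

```text
t 5.9 ee [ 0.5082 -0.2659  0.1447] clamp [-0.0003  0.0055  0.1447] yaw 0.0176 tz [-0.001  0.    -1.   ] w -0.0 F [-0.1 -0.3 -0.5] q [ 0.49  0.5  -0.12  2.01  0.1   0.64 -1.25]
```

View pics/g8.png

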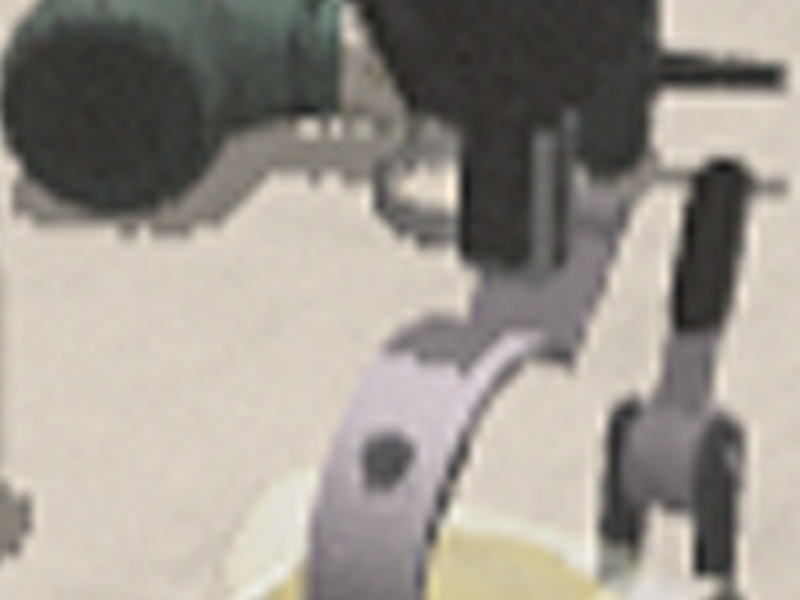

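{"fn": "play_rows", "kwargs": {
  "series": [
    {"delta_pos": [0,0.1,0.04],"turn": 0},
    {"delta_pos": [0,0.1,0.06],"turn": 0},
    {"delta_pos": [0,0.04,0.1],"turn": 0},
    {"delta_pos": [0,0.02,0.1],"turn": 0},
    {"delta_pos": [0,0,0],"turn": 0}
  ]
}}

```text
time_s: 6.4
ee_pos: [0.5077, -0.2915, 0.1134]
orientation: [1.0, 0.009, -0.002, -0.001]
wrist_force: [0.4, -0.2, -0.4]
width: 0.0002
```

```bash
python3 pic.py 9;python3 st.py;python3 - <<'E'
import cv2
a=cv2.imread('pics/side9.png')[200:425,180:480]
cv2.imwrite('pics/g9.png',cv2.resize(a,(800,600),interpolation=cv2.INTER_CUBIC)[:600])
E
```

```text
t 6.5 ee [ 0.5087 -0.291   0.1146] clamp [-0.0002 -0.0196  0.1146] yaw 0.0186 tz [-0.001  0.001 -1.   ] w -0.0005 F [-0.   0.1 -0.1] q [ 0.52  0.56 -0.11  2.    0.11  0.59 -1.21]
```

View pics/g9.png

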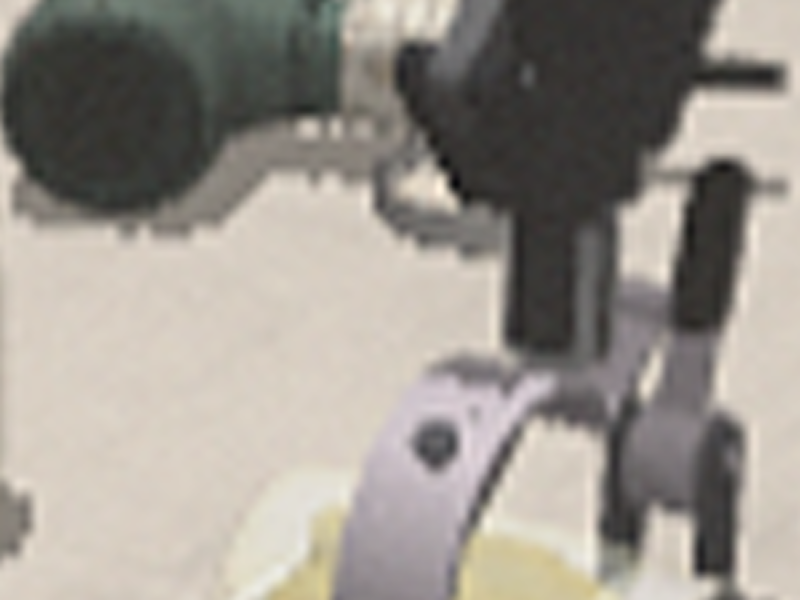

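{"fn": "play_rows", "kwargs": {
  "series": [
    {"delta_pos": [0,0.0,0.08],"turn": 0},
    {"delta_pos": [0,0,0.08],"turn": 0},
    {"delta_pos": [0,0,0.06],"turn": 0},
    {"delta_pos": [0,0,0],"turn": 0}
  ]
}}

```text
time_s: 6.9
ee_pos: [0.5103, -0.2988, 0.0943]
orientation: [1.0, 0.007, 0.002, 0.005]
wrist_force: [-0.5, -10.7, 3.6]
width: 0.0002
```

```bash
python3 pic.py 10;python3 st.py;python3 - <<'E'
import cv2
a=cv2.imread('pics/side10.png')[200:425,180:480]
cv2.imwrite('pics/g10.png',cv2.resize(a,(800,600),interpolation=cv2.INTER_CUBIC)[:600])
E
```

```text
t 7.0 ee [ 0.5103 -0.2987  0.0946] clamp [ 0.0013 -0.0273  0.0946] yaw 0.0149 tz [ 0.005 -0.009 -1.   ] w -0.0 F [  0.2 -10.7   2.9] q [ 0.52  0.59 -0.1   2.01  0.12  0.55 -1.22]
```

View pics/g10.png

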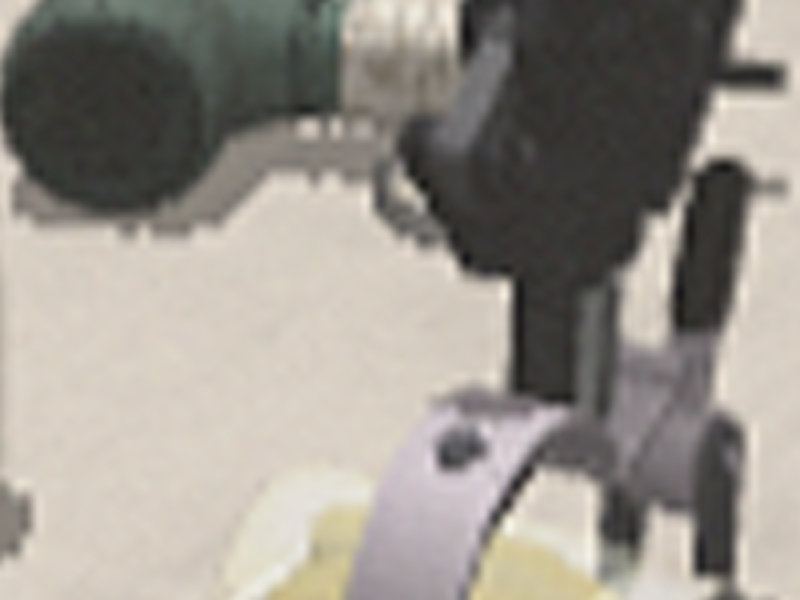

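{"fn": "play_rows", "kwargs": {
  "series": [
    {"delta_pos": [0,0.03,-0.25],"turn": 0},
    {"delta_pos": [0,0,-0.25],"turn": 0},
    {"delta_pos": [0,-0.2,0],"turn": 0},
    {"delta_pos": [0,0,0],"turn": 0}
  ]
}}

```text
time_s: 7.4
ee_pos: [0.5093, -0.2714, 0.1437]
orientation: [1.0, 0.011, 0.0, -0.001]
wrist_force: [-0.4, 0.5, -0.6]
width: 0.0004
```

```bash
python3 pic.py 11;python3 st.py
```

```text
t 7.5 ee [ 0.5085 -0.2737  0.1428] clamp [-0.0002 -0.0023  0.1428] yaw 0.02 tz [-0.001  0.    -1.   ] w 0.0003 F [ 0.3 -1.  -1.3] q [ 0.5   0.51 -0.12  2.    0.1   0.64 -1.23]
```

View pics/side11.png

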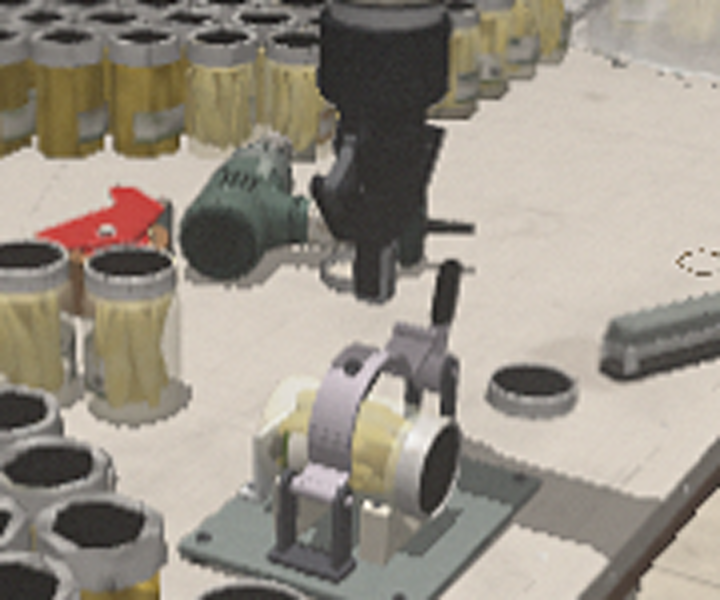

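{"fn": "play_rows", "kwargs": {
  "series": [
    {"delta_pos": [0,0,0.2],"turn": 0},
    {"delta_pos": [0,0,0.1],"turn": 0},
    {"delta_pos": [0,0,0.1],"turn": 0},
    {"delta_pos": [0,0,0.06],"turn": 0},
    {"delta_pos": [0,0,0.0],"turn": 0}
  ]
}}

```text
time_s: 8.0
ee_pos: [0.5086, -0.2847, 0.0982]
orientation: [1.0, 0.006, 0.001, 0.006]
wrist_force: [-1.8, -10.6, 6.2]
width: -0.0001
```

```bash
python3 pic.py 12;python3 st.py
```

```text
t 8.1 ee [ 0.5091 -0.2838  0.0985] clamp [ 0.0003 -0.0124  0.0985] yaw 0.0126 tz [ 0.003 -0.01  -1.   ] w 0.0005 F [ -1.1 -11.3   8.1] q [ 0.5   0.57 -0.1   2.02  0.12  0.54 -1.25]
```

View pics/side12.png

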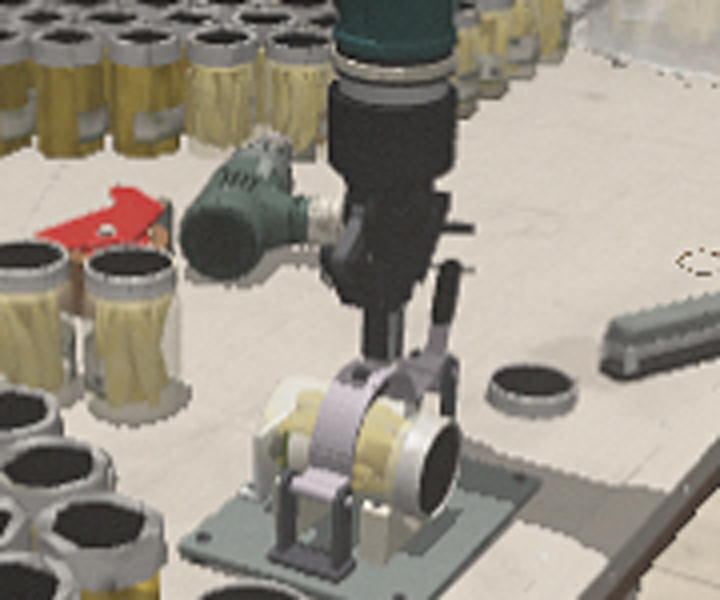

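{"fn": "play_rows", "kwargs": {
  "series": [
    {"delta_pos": [0,0,-0.25],"turn": 0},
    {"delta_pos": [0,-0.15,-0.1],"turn": 0},
    {"delta_pos": [0,0,0.1],"turn": 0},
    {"delta_pos": [0,0,0.1],"turn": 0},
    {"delta_pos": [0,0,0],"turn": 0}
  ]
}}

```text
time_s: 8.6
ee_pos: [0.5065, -0.2578, 0.1097]
orientation: [1.0, 0.01, -0.002, -0.001]
wrist_force: [-0.8, 0.3, -0.1]
width: -0.0007
```

{"fn": "play_rows", "kwargs": {
  "series": [
    {"delta_pos": [0,0,0.1],"turn": 0},
    {"delta_pos": [0,0,0.06],"turn": 0},
    {"delta_pos": [0,0,0.04],"turn": 0},
    {"delta_pos": [0,0,0],"turn": 0}
  ]
}}

```text
time_s: 9.0
ee_pos: [0.509, -0.2654, 0.0933]
orientation: [1.0, 0.007, 0.001, 0.003]
wrist_force: [-2.3, -8.5, 9.7]
width: -0.0002
```

```bash
python3 pic.py 13;python3 st.py
```

```text
t 9.1 ee [ 0.509  -0.2653  0.0934] clamp [0.0005 0.006  0.0934] yaw 0.0147 tz [ 0.002 -0.007 -1.   ] w -0.0003 F [-2.  -7.9  9.6] q [ 0.47  0.57 -0.1   2.04  0.12  0.53 -1.27]
```

View pics/side13.png

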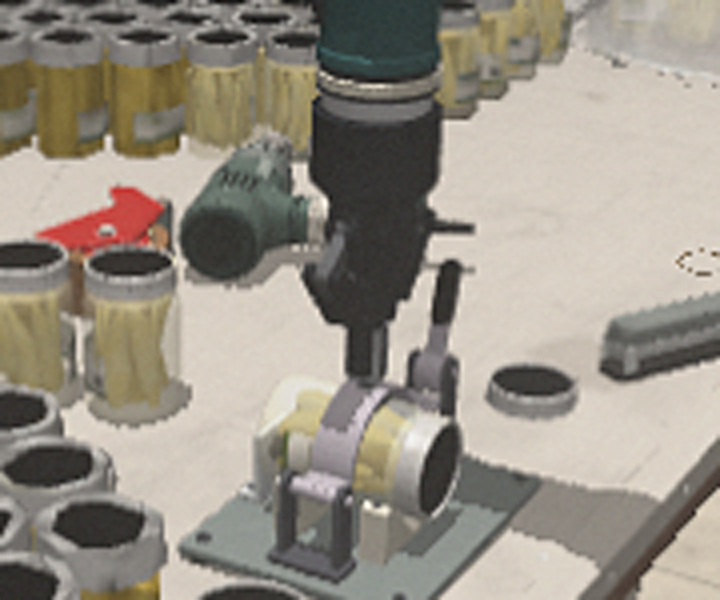

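{"fn": "play_rows", "kwargs": {
  "series": [
    {"delta_pos": [0,0,-0.1],"turn": 0},
    {"delta_pos": [0,-0.05,0],"turn": 0},
    {"delta_pos": [0,0,0.1],"turn": 0},
    {"delta_pos": [0,0,0.07],"turn": 0},
    {"delta_pos": [0,0,0],"turn": 0}
  ]
}}

```text
time_s: 9.6
ee_pos: [0.5097, -0.2548, 0.0914]
orientation: [1.0, 0.009, 0.0, 0.001]
wrist_force: [-12.3, 4.0, 54.4]
width: -0.0002
```

```bash
python3 pic.py 14;python3 st.py
```

```text
t 9.7 ee [ 0.5097 -0.2548  0.0914] clamp [0.0014 0.0166 0.0914] yaw 0.0188 tz [ 0.002 -0.002 -1.   ] w 0.0001 F [-11.4   3.9  54.5] q [ 0.46  0.57 -0.1   2.05  0.12  0.52 -1.28]
```

View pics/side14.png

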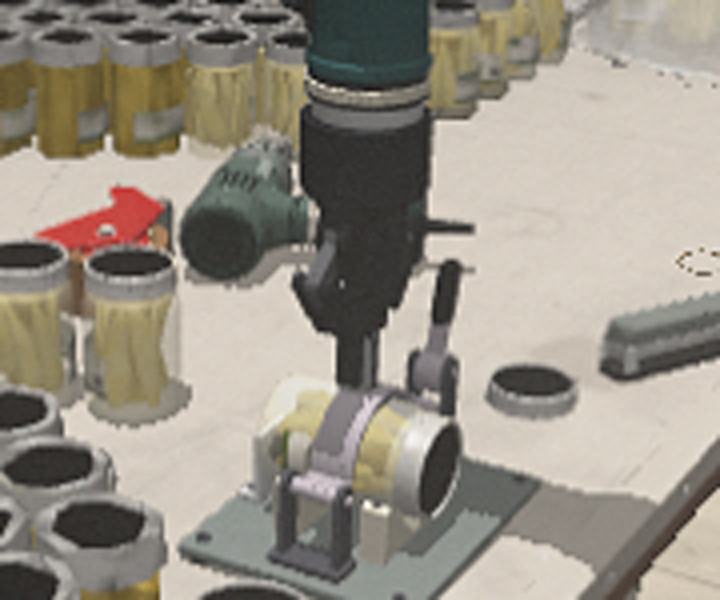

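{"fn": "play_rows", "kwargs": {
  "series": [
    {"delta_pos": [0,0,-0.15],"turn": 0},
    {"delta_pos": [0,0,-0.4],"turn": 0},
    {"delta_pos": [0,0,-0.4],"turn": 0},
    {"delta_pos": [0,0,0],"turn": 0}
  ]
}}

```text
time_s: 10.1
ee_pos: [0.5118, -0.2545, 0.184]
orientation: [1.0, 0.01, 0.004, 0.001]
wrist_force: [1.6, 0.7, -0.5]
width: 0.0001
```

```bash
python3 pic.py 15;python3 st.py; python3 ov.py pics/side15.png side 0.03 .5046 -.2714 .0175
```

```text
t 10.2 ee [ 0.5085 -0.2534  0.1799] clamp [0.0002 0.018  0.1799] yaw 0.0196 tz [ 0.  0. -1.] w 0.0 F [0.2 0.3 0.2] q [ 0.48  0.45 -0.13  1.99  0.09  0.71 -1.25]
```

View pics/ov_side0.03.png

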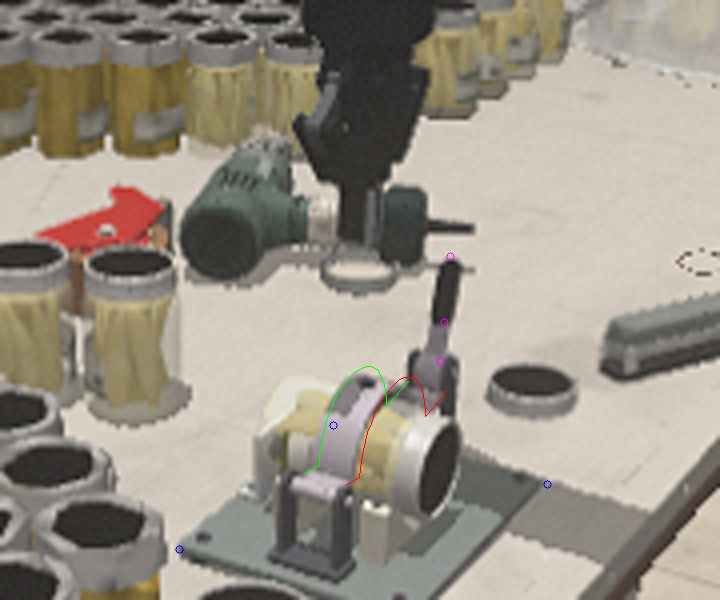

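View pics/side15.png

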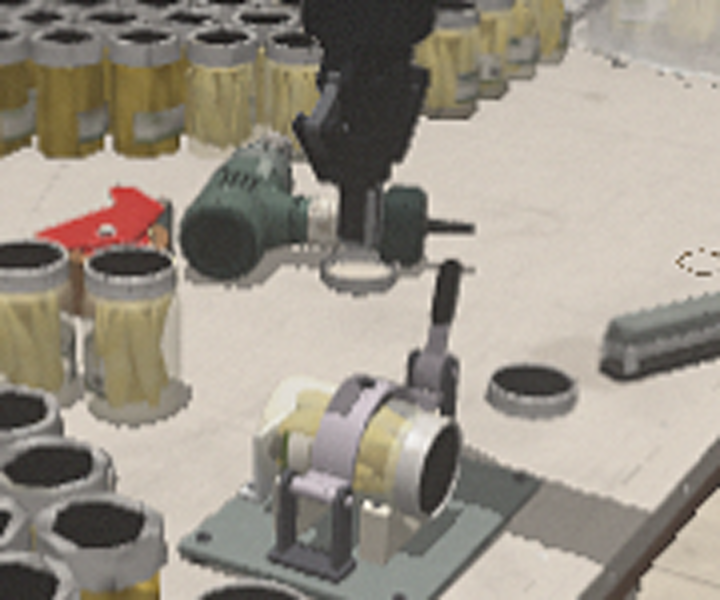

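{"fn": "play_rows", "kwargs": {
  "series": [
    {"delta_pos": [0,0.3,0],"turn": 0},
    {"delta_pos": [0,0.4,0],"turn": 0},
    {"delta_pos": [0,0.1,0.2],"turn": 0},
    {"delta_pos": [0,0,0.25],"turn": 0},
    {"delta_pos": [0,0,0],"turn": 0}
  ]
}}

```text
time_s: 10.7
ee_pos: [0.5057, -0.3321, 0.1296]
orientation: [1.0, 0.009, -0.005, -0.003]
wrist_force: [-1.5, 0.3, -0.6]
width: 0.0002
```

```bash
python3 pic.py 16;python3 st.py
```

```text
t 10.8 ee [ 0.5087 -0.3326  0.1332] clamp [-0.001  -0.0612  0.1332] yaw 0.0195 tz [-0.004  0.003 -1.   ] w -0.0003 F [-0.4  0.3  0.3] q [ 0.59  0.55 -0.11  1.94  0.1   0.66 -1.14]
```

View pics/side16.png

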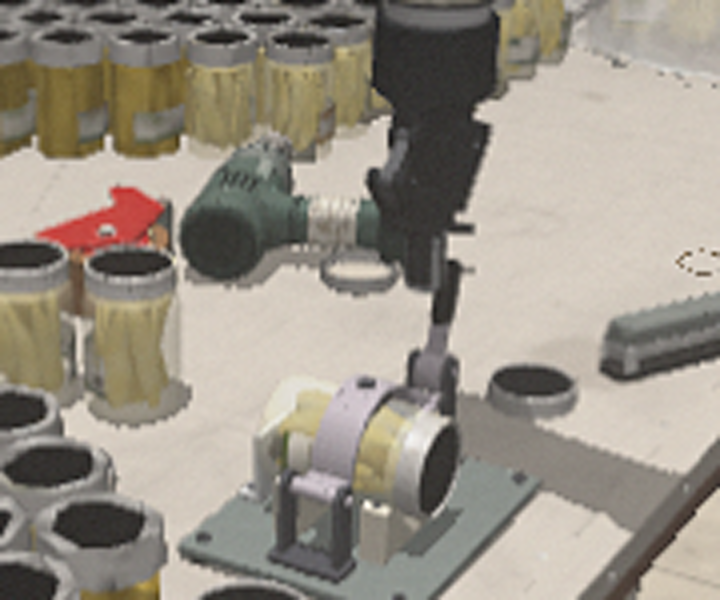

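{"fn": "play_rows", "kwargs": {
  "series": [
    {"delta_pos": [0,0,0.15],"turn": 0},
    {"delta_pos": [0,0.15,0],"turn": 0},
    {"delta_pos": [0,0.15,0],"turn": 0},
    {"delta_pos": [0,0.1,0.03],"turn": 0},
    {"delta_pos": [0,0,0],"turn": 0}
  ]
}}

```text
time_s: 11.3
ee_pos: [0.5104, -0.3777, 0.1175]
orientation: [1.0, 0.007, 0.001, 0.001]
wrist_force: [0.1, -0.8, -0.1]
width: 0.0
```

```bash
python3 pic.py 17;python3 st.py
```

```text
t 11.4 ee [ 0.5106 -0.3754  0.1176] clamp [ 1.000e-04 -1.040e-01  1.176e-01] yaw 0.0171 tz [ 0.001 -0.001 -1.   ] w -0.0002 F [0.  0.8 0.4] q [ 0.64  0.6  -0.11  1.89  0.1   0.66 -1.09]
```

View pics/side17.png

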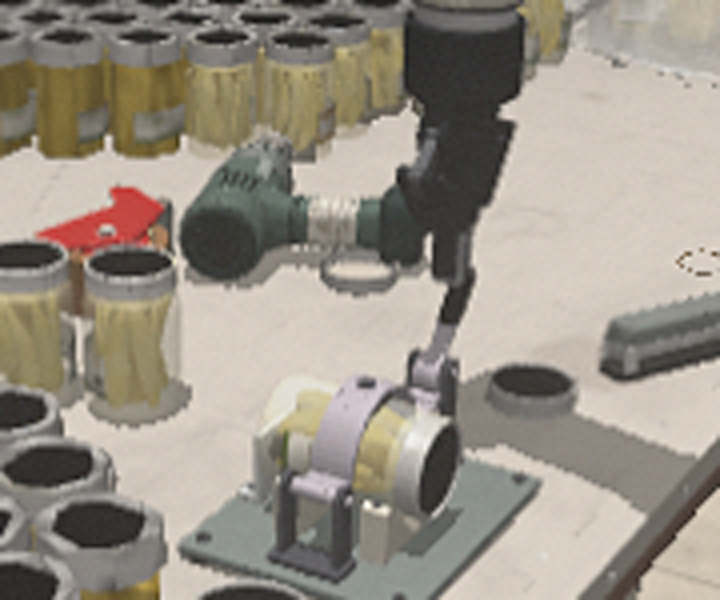

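{"fn": "play_rows", "kwargs": {
  "series": [
    {"delta_pos": [0,0.1,0.04],"turn": 0},
    {"delta_pos": [0,0.12,0.06],"turn": 0},
    {"delta_pos": [0,0.1,0.08],"turn": 0},
    {"delta_pos": [0,0.04,0.08],"turn": 0},
    {"delta_pos": [0,0,0],"turn": 0}
  ]
}}

```text
time_s: 11.9
ee_pos: [0.5104, -0.4119, 0.0898]
orientation: [1.0, 0.008, -0.001, 0.0]
wrist_force: [-0.3, -0.0, 0.0]
width: -0.0003
```

```bash
python3 pic.py 18;python3 st.py
```

```text
t 12.0 ee [ 0.5107 -0.4103  0.0906] clamp [-0.0003 -0.1389  0.0906] yaw 0.0181 tz [-0.001  0.001 -1.   ] w -0.0 F [-0.6  1.   0.9] q [ 0.68  0.66 -0.11  1.85  0.11  0.64 -1.05]
```

View pics/side18.png

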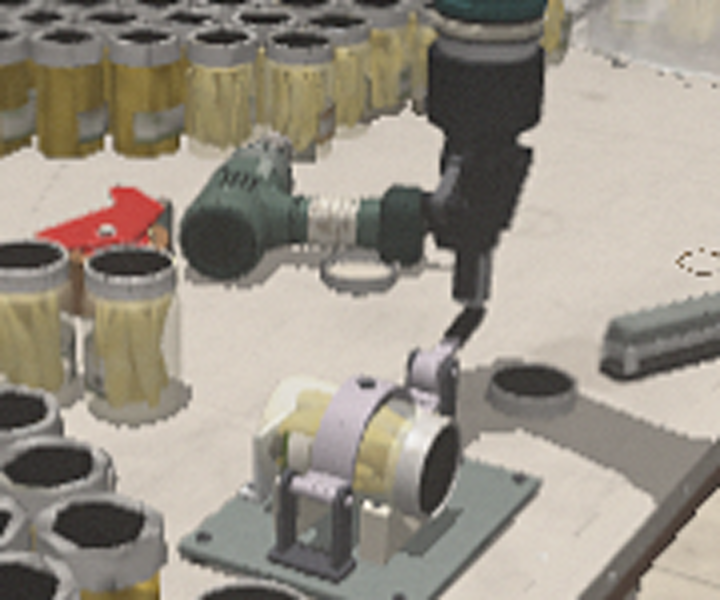

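{"fn": "play_rows", "kwargs": {
  "series": [
    {"delta_pos": [0,0.06,0.06],"turn": 0},
    {"delta_pos": [0,0.02,0.06],"turn": 0},
    {"delta_pos": [0,0,0.06],"turn": 0},
    {"delta_pos": [0,0,0.03],"turn": 0},
    {"delta_pos": [0,0,0],"turn": 0}
  ]
}}

```text
time_s: 12.5
ee_pos: [0.5111, -0.4182, 0.0697]
orientation: [1.0, 0.009, -0.0, -0.0]
wrist_force: [-1.0, -0.5, -0.1]
width: -0.0
```

```bash
python3 pic.py 19;python3 st.py
```

```text
t 12.6 ee [ 0.511  -0.4178  0.07  ] clamp [-0.0002 -0.1464  0.07  ] yaw 0.0186 tz [-0.001  0.001 -1.   ] w 0.0001 F [-0.6 -0.2 -0.2] q [ 0.69  0.69 -0.11  1.85  0.12  0.61 -1.04]
```

View pics/side19.png

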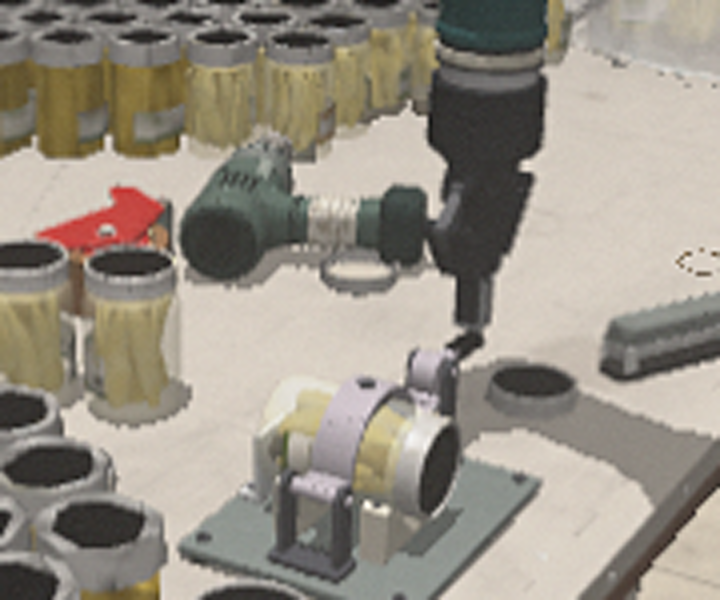

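{"fn": "play_rows", "kwargs": {
  "series": [
    {"delta_pos": [0,0.03,0.05],"turn": 0},
    {"delta_pos": [0,0,0.05],"turn": 0},
    {"delta_pos": [0,0,0.03],"turn": 0},
    {"delta_pos": [0,0,0],"turn": 0}
  ]
}}

```text
time_s: 13.0
ee_pos: [0.5123, -0.4213, 0.0608]
orientation: [1.0, 0.009, 0.0, 0.0]
wrist_force: [-4.9, 5.4, 22.5]
width: 0.0003
```

```bash
python3 pic.py 20;python3 st.py
```

```text
t 13.1 ee [ 0.5123 -0.4213  0.0609] clamp [ 0.001  -0.1499  0.0609] yaw 0.0184 tz [ 0.001 -0.    -1.   ] w 0.0 F [-3.7  4.2 21.8] q [ 0.69  0.71 -0.1   1.85  0.12  0.6  -1.04]
```

View pics/side20.png

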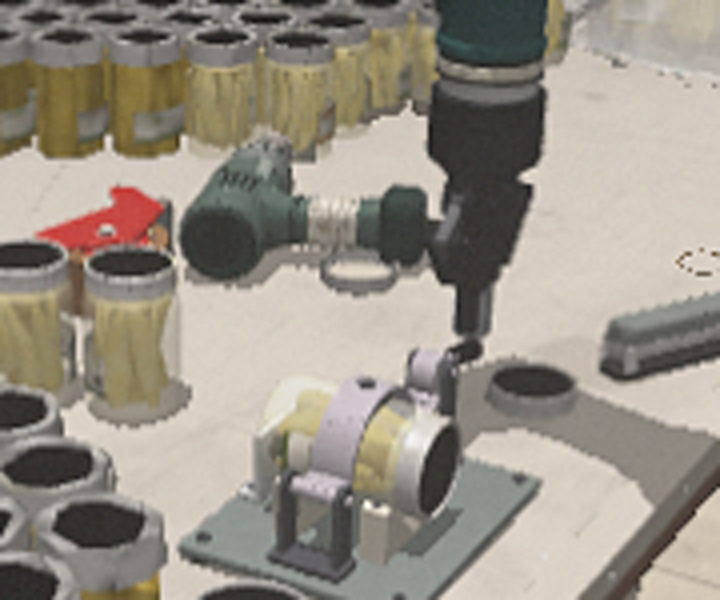

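{"fn": "play_rows", "kwargs": {
  "series": [
    {"delta_pos": [0,0,0.02],"turn": 0},
    {"delta_pos": [0,0,0],"turn": 0},
    {"delta_pos": [0,0,0],"turn": 0}
  ]
}}

```text
time_s: 13.4
ee_pos: [0.5124, -0.4213, 0.0601]
orientation: [1.0, 0.009, 0.0, 0.0]
wrist_force: [-6.4, 5.3, 29.4]
width: -0.0002
```

```bash
python3 st.py
```

```text
t 13.4 ee [ 0.5124 -0.4213  0.0601] clamp [ 0.0012 -0.1499  0.0601] yaw 0.0184 tz [ 0.001 -0.001 -1.   ] w -0.0002 F [-6.4  5.3 29.4] q [ 0.69  0.71 -0.1   1.85  0.12  0.59 -1.04]
```

{"fn": "play_rows", "kwargs": {
  "series": [
    {"delta_pos": [0,0,-0.2],"turn": 0},
    {"delta_pos": [0,0,-0.4],"turn": 0},
    {"delta_pos": [0,0,-0.4],"turn": 0},
    {"delta_pos": [0,0,-0.4],"turn": 0},
    {"delta_pos": [0,0,-0.3],"turn": 0}
  ]
}}

```text
time_s: 13.9
ee_pos: [0.5119, -0.4218, 0.2277]
orientation: [1.0, 0.009, 0.001, 0.001]
wrist_force: [1.3, 0.0, -0.1]
width: -0.0001
```

{"fn": "play_rows", "kwargs": {
  "series": [
    {"delta_pos": [-0.1,0.4,-0.1],"turn": 0},
    {"delta_pos": [-0.1,0.4,0],"turn": 0},
    {"delta_pos": [-0.1,0.4,0],"turn": 0},
    {"delta_pos": [-0.1,0.4,0],"turn": 0},
    {"delta_pos": [-0.1,0.4,0],"turn": 0}
  ]
}}

```text
time_s: 14.4
ee_pos: [0.4643, -0.6235, 0.2346]
orientation: [1.0, 0.009, -0.0, -0.0]
wrist_force: [0.3, 0.5, -0.0]
width: 0.0003
```

{"fn": "play_rows", "kwargs": {
  "series": [
    {"delta_pos": [-0.1,0.3,0],"turn": 0},
    {"delta_pos": [0,0,0],"turn": 0},
    {"delta_pos": [0,0,0],"turn": 0}
  ]
}}

```text
time_s: 14.7
ee_pos: [0.4545, -0.6528, 0.234]
orientation: [1.0, 0.008, -0.001, -0.001]
wrist_force: [1.6, 0.9, -0.4]
width: -0.0001
```

```bash
python3 st.py; python3 pic.py 21; python3 - <<'E'
import cv2,numpy as np
a=cv2.imread('pics/side21.png');b=cv2.imread('pics/top21.png')
a=cv2.resize(a[220:470,240:560],None,fx=2.2,fy=2.2,interpolation=cv2.INTER_CUBIC)
cv2.imwrite('pics/s21c.png',a)
E
```

```text
t 14.7 ee [ 0.4545 -0.6528  0.234 ] clamp [-0.0608 -0.3804  0.234 ] yaw 0.0162 tz [-0.001  0.001 -1.   ] w -0.0001 F [ 1.6  0.9 -0.4] q [ 0.97  0.67 -0.11  1.4   0.07  1.07 -0.71]
```

View pics/s21c.png

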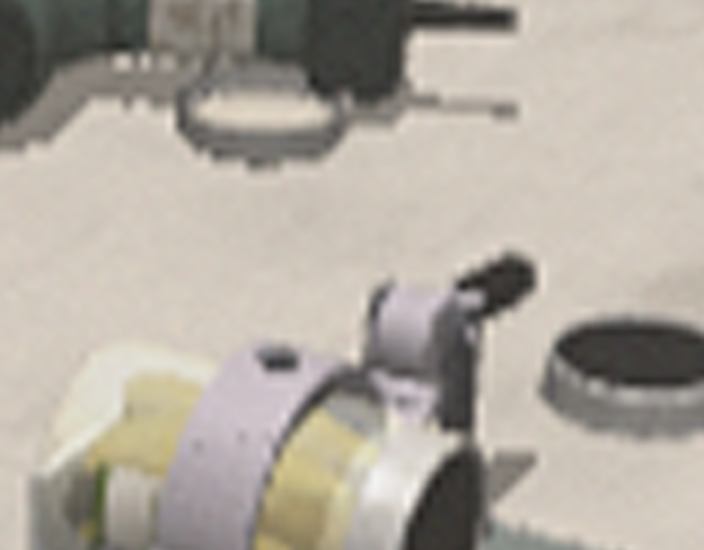

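View pics/top21.png

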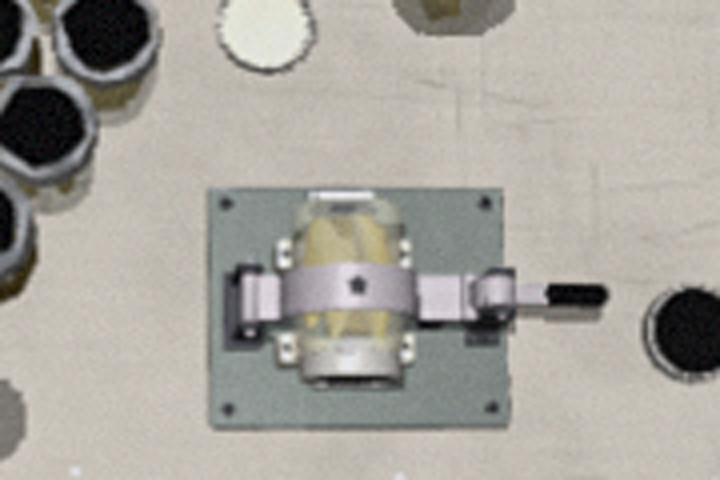

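```bash
python3 -c "
from h import *
P=[.5086,-.2714,.0175]
for l in (1.2,1.3,1.4,1.48,1.57,1.66): print(l,(proj('side',toworld(P,lever(l,.068)))-[265,125])*4,(proj('top',toworld(P,lever(l,.072)))-[290,170])*4)
print((proj('side',toworld(P,lever(0,0)))-[265,125])*4)
"; python3 - <<'E'
import cv2
a=cv2.imread('pics/side21.png')[300:420,380:520]
cv2.imwrite('pics/s21d.png',cv2.resize(a,None,fx=5,fy=5,interpolation=cv2.INTER_CUBIC))
E
```

```text
1.2 [[477.44506115 297.32257147]] [[639.2758172  284.52009261]]
1.3 [[477.79084123 305.48042904]] [[638.76588375 286.56834616]]
1.4 [[477.70564194 314.09300929]] [[637.08207202 288.62818471]]
1.48 [[477.33003234 321.25648084]] [[634.91499061 290.2703757 ]]
1.57 [[476.58581276 329.54954663]] [[631.63792815 292.09796484]]
1.66 [[475.50809419 338.03240133]] [[627.51089532 293.8910104 ]]
[[433.28825048 358.08876373]]
```

View pics/s21d.png

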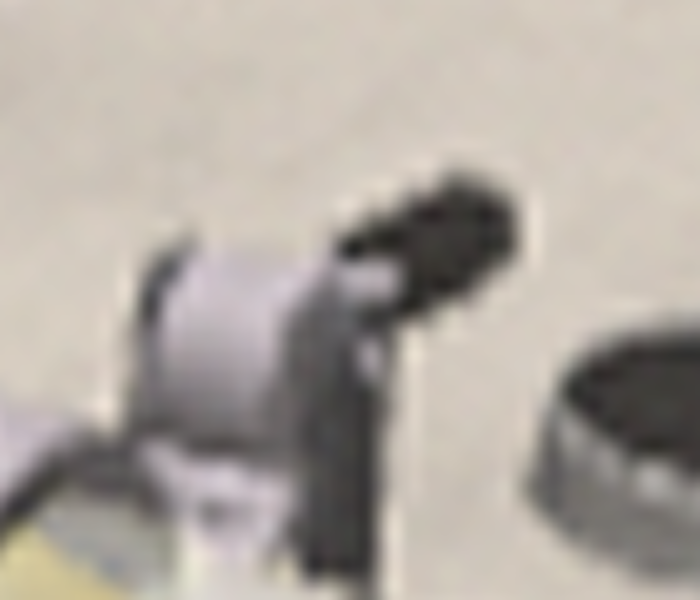

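```bash
python3 -c "
from h import *
P=[.5086,-.2714,.0175]
for l in (.5,.9,1.2,1.4,1.48,1.66): print(l,[((proj(n,toworld(P,lever(l,r)))-o)*4).round(0).tolist()for n,o in(('side',[265,125]),('top',[290,170])) for r in(0,.027,.072)])
"; python3 - <<'E'
import cv2
a=cv2.imread('pics/top21.png')[240:350,430:630]
cv2.imwrite('pics/t21d.png',cv2.resize(a,None,fx=4,fy=4,interpolation=cv2.INTER_CUBIC))
E
```

```text
0.5 [[[433.0, 358.0]], [[445.0, 319.0]], [[465.0, 253.0]], [[521.0, 290.0]], [[553.0, 284.0]], [[609.0, 272.0]]]
0.9 [[[433.0, 358.0]], [[450.0, 325.0]], [[476.0, 272.0]], [[521.0, 290.0]], [[562.0, 286.0]], [[634.0, 279.0]]]
1.2 [[[433.0, 358.0]], [[451.0, 333.0]], [[480.0, 294.0]], [[521.0, 290.0]], [[565.0, 288.0]], [[639.0, 285.0]]]
1.4 [[[433.0, 358.0]], [[451.0, 340.0]], [[480.0, 312.0]], [[521.0, 290.0]], [[564.0, 290.0]], [[637.0, 289.0]]]
1.48 [[[433.0, 358.0]], [[451.0, 343.0]], [[480.0, 319.0]], [[521.0, 290.0]], [[564.0, 290.0]], [[635.0, 290.0]]]
1.66 [[[433.0, 358.0]], [[451.0, 350.0]], [[478.0, 337.0]], [[521.0, 290.0]], [[561.0, 292.0]], [[628.0, 294.0]]]
```

View pics/t21d.png

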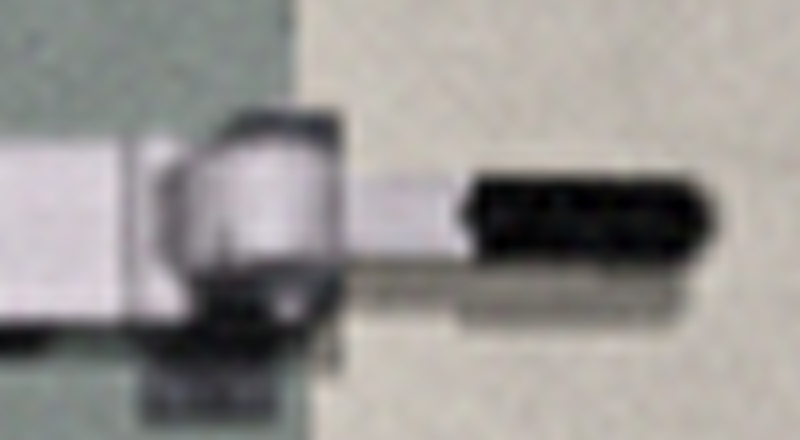

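```bash
python3 -c "
from h import *
P=[.5086,-.2714,.0175]
for nm,q in dict(hinge=[0,.062,.063],hingeL=[0,.062+.006,.063],archL=[0,.044,.063],crown=[0,0,.107],archR=[0,-.044,.063],end=[0,-.076,.0645],endtip=[0,-.081,.065],piv=[0,-.093,.0815],jarbase=[.056,0,.063],lid=[-.056,0,.063]).items(): print(nm,[((proj(n,toworld(P,q))-o)*4).round(0).tolist()for n,o in(('side',[265,125]),('top',[290,170]))])
"; python3 - <<'E'
import cv2
a=cv2.imread('pics/top21.png')[170:450,190:520]
cv2.imwrite('pics/t21e.png',cv2.resize(a,None,fx=2.1,fy=2.1,interpolation=cv2.INTER_CUBIC))
E
```

```text
hinge [[[317.0, 481.0]], [[268.0, 295.0]]]
hingeL [[[312.0, 485.0]], [[259.0, 295.0]]]
archL [[[332.0, 469.0]], [[297.0, 295.0]]]
crown [[[368.0, 376.0]], [[377.0, 283.0]]]
archR [[[398.0, 412.0]], [[437.0, 295.0]]]
end [[[420.0, 391.0]], [[488.0, 295.0]]]
endtip [[[424.0, 388.0]], [[496.0, 295.0]]]
piv [[[433.0, 358.0]], [[521.0, 290.0]]]
jarbase [[[288.0, 418.0]], [[365.0, 208.0]]]
lid [[[447.0, 463.0]], [[369.0, 384.0]]]
```

View pics/t21e.png

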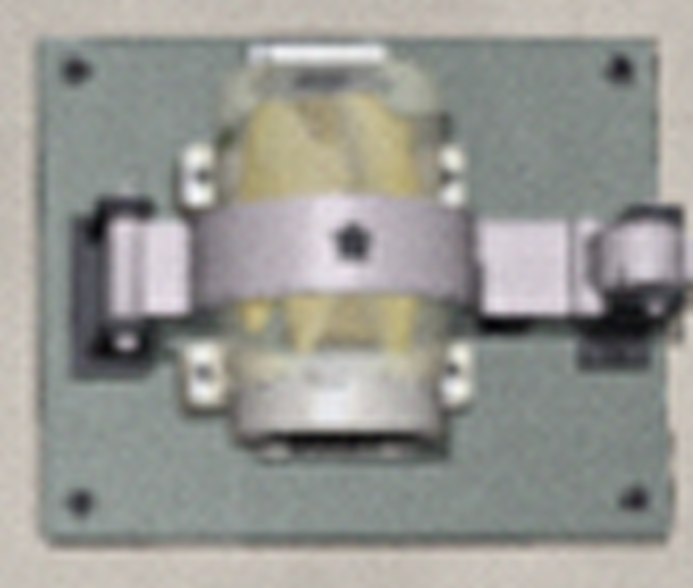

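```bash
cat > fit2.py <<'E'
from h import *
from scipy.optimize import least_squares
pt=[([0,.062,.063],(252,297)),([0,-.044,.063],(414,295)),([0,.044,.063],(283,295)),([0,-.003,.107],(357,284))]
ps=[([0,.062,.063],(320,484))]
star=(366,383) # crown mark in side
def res(p,full=False):
    T,S=[290,170],[265,125]
    r=[(proj('top',toworld(p,q))-T)*4-u for q,u in pt]
    r+=[(proj('side',toworld(p,q))-S)*4-u for q,u in ps]
    r+=[(proj('side',toworld(p,[0,0,.107]))-S)*4-star]
    r+=[(proj('top',toworld(p,lever(p[3],.072)))-T)*4-(606,295),(proj('top',toworld(p,lever(p[3],.027)))-T)*4-(548,294),(proj('side',toworld(p,lever(p[3],.068)))-S)*4-(478,343)]
    return np.vstack(r).ravel()
o=least_squares(res,[.5086,-.262,.0175,1.5]); print(o.x.round(4)); print(res(o.x).reshape(-1,2).round(0).tolist())
E
python3 fit2.py
```

```text
[ 0.5063 -0.2607  0.0172  1.6515]
[[-1.0, 2.0], [6.0, 4.0], [-3.0, 4.0], [7.0, 2.0], [-9.0, 5.0], [-3.0, 1.0], [5.0, 2.0], [-4.0, 1.0], [-6.0, 1.0]]
```

```bash
python3 -c "
from bench import manip
print(manip.hand_in())"; python3 st.py
```

```text
the job is handed in; nothing more can be done
None
the job is handed in; nothing more can be done
```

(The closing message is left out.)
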